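Fit the spindle into the slanted socket of a wire-spool stand

ROBOT

A 7-joint arm with a two-finger parallel gripper is mounted at the origin on a cart in front of the work surface, level with it; the furniture and walls round the work are solid. World frame = base frame: x ahead of the robot, y to its left, z up, the work surface at z = 0. Lengths are in m, angles in degrees, forces in N, time in s.
With the tool pointing down it reaches from about 0.425 to 0.825 m from the base axis. Payload 3.6 kg.
Tool frame: the origin (TCP) lies at the centre of the arm's flange, where the gripper is bolted on; the fingertips stand 173 mm ahead of it and the grasp point (between the pads) lies env.grip_point_offset ahead of it (env.grip_point_offset is the distance from the TCP to the grasp point, in m); y points along the fingers, z is the direction in which the jaws open and shut, and the axes are right-handed (so a half turn about y gives the same grasp; the last joint's range is limited). The gripper opens to 85 mm and grips with 20 to 120 N. Pads are 22 mm wide; open, the fingers measure 114 mm over their backs; the gripper's body (76 mm by 85 mm) begins 54 mm behind the grasp point. The pads swing forward as they close: fully open they stand 13 mm farther back than shut.
Start: joints at [66.148, 35.231, -0.722, 81.555, 0.464, 63.22, -2.315], TCP at [0.247, -0.601, 0.405] pointing down, gripper open.
Joint ranges: [-178.69, 178.69], [-17.37, 117.87], [-77.05, 75.6], [15.02, 138.74], [-78.02, 258.01], [0.78, 113.62], [-162.83, 162.83]. Speed limits (degrees/s): [159.86, 159.86, 180, 180, 180, 180, 180].

INTERFACE

Orientations are given as a 3x3 rotation matrix whose columns are the frame's x, y, z axes.
In Python, from station import observe, eyes, order, env gives the robot as it stands.
- The arm moves only by the tool step_arm, never from a script. Its argument "increments" is a list of rows, each an object of numbers: "x", "y", "z": the shift along the tool's x, y, z in mm; "spin": the turn about the tool's y in rad; "hand": the opening, from -1 (shut) to 1 (fully open). A call has 1 to 12 rows; each row is the pose to reach, as a shift and turn from the pose commanded when the call began, along the tool's axes at that moment; what a row does not reach only later rows make up. A row lasts 1/10 s, in which the tool goes at most 50 mm and 8.59 degrees, less where a joint would pass 70% of its speed; a pose out of reach is approached as far as the arm can. A call with a gripper value outside its range is refused whole. The fingers move at their own pace and stop on an object; "squeeze" is the grip in N (left out, the last holds). Time passes only in rows, so rows that repeat a pose let the fingers close. It gives the time, the measured TCP pose, the force and the opening at its end, in the units of the state.
- observe(): the state, without advancing time (a new reading comes with each control period).
- eyes.snapshot(name): name is "side" or "top"; returns a dict with "pixels" (480x640x3 uint8, red, green, blue), "K" (3x3 intrinsics, pixels), "k1" (the pictures are not rectified: a ray, as slopes to the right and down, at radius r is drawn at 1 + k1 r^2 times it, then the intrinsics apply), "R" (3x3) and "t" (3): a world point X has camera coordinates R X + t. Camera axes: x right, y down, z forward; pixel columns grow to the right and rows downward; lengths in m; the calibration is good to about 2 mm. A picture is of the moment at which its call begins. There is no depth.
- order.job_done(): hands the job in, once; it reports no verdict.
The state is a dict: "clock": time; "joint_positions": joint angles; "dq": joint speeds; "joint_efforts": joint torques, N m; "ee_pos": TCP position; "ee_rot": TCP orientation; "ft_force": force on the tool from outside, world axes, zero at the start; "wrist_torque": the same for the moment, N m; "opening": opening from 0.0 (shut) to 1.0 (fully open).
Only numpy, scipy, OpenCV 4.12 (cv2) and the standard library are available. Lean on these libraries where they do the work, as an engineer would, in place of code of your own. Each camera call takes 0.05 s, during which the arm holds its last target.

TASK

Fit the spindle to the spool stand: lift the metal rod out of its parking block by its bare front shaft, start its bevelled tip into the stand's slanted socket about a third of the way and let go of it there. Then take hold of it again further back, on the stub behind the collar, push it fully home until the collar sits against the socket mouth, and let go. Leave the tape roll, the screw dish and the small tub where they are.

Things in the scene. Friction and masses are not known exactly. Their poses are not given: they have to be found in the camera images.
- spindle: Loose plain aluminium rod, 188 mm long, about 120 g, parked level 45 mm above the bench. Origin on its axis at the collar's seating face; x axis along the rod to the rear. Front shaft 16 mm diameter from the tip (x = -115 mm) to the collar, the first 8 mm bevelled down to 11 mm. Collar 30 mm diameter, x = 0 to 8 mm. Rear stub 16 mm diameter, x = 8 to 73 mm.
- spindle_tip (a point): Centre of the spindle's bevelled front end.
- spindle_rear (a point): Centre of the spindle's rear end; a dark ring line runs round the stub 10 mm ahead of it.
- parking_block: Black slotted block fixed on the bench. Origin at bench height; x as the parked spindle's x, whose collar face is at x = 70 mm. Fork under the tip: x = -42 to -30, 47 mm high, 32 wide. Main block: x = 58 to 148, 59 mm high, 56 wide, round collar and stub with 2 mm play: only the bare shaft between (x = -30 to 58) can be gripped. Slots open upward: lift straight up 30 mm or more.
- stand: Grey spool stand bolted to the bench. Origin at bench height under the middle of its 130 x 90 x 12 mm foot. A web on the foot carries the slanted socket tube over its centre line; the mouth is 50 mm towards the stand's +x from the origin, 108 mm above the bench, and faces +x and upward.
- socket: Slanted tube of the stand. Origin at the mouth's centre, 108 mm above the bench; z axis points out of the bore, along it, 30 degrees above level. 36 mm outside diameter, 136 mm long, flat mouth; bore 18 mm (22 mm in the first 4 mm), deep enough for the whole front shaft. A rod let go 25 mm or more deep stays in it (it sags up to 7 degrees and may slide on as far as the slug).
- slug (a joint): Rubber brake slug out of sight in the bore: 0 with its face 52 mm deep, growing as the rod pushes it inward (m, at most 0.066). It resists with about 3 N, stays where it is left and does not spring back.
- masking_roll: Roll of masking tape lying flat, 92 mm diameter, 19 mm high; origin under its centre. Bystander.
- screw_dish: Round shallow metal dish of screws, 85 mm diameter, 18 mm high; origin under its centre. Bystander.
- flux_tub: Small round tub with a black lid, 47 mm diameter, 29 mm high; origin under its centre. Bystander.

How it is judged (in metres and radians):
On the way, in this order (a step that is already met when the one before it is completed fails the run):
1. the spindle's tip is 20 to 75 mm deep in the socket, the rod in line with the bore within about 10 degrees, and the robot has let go of it (z of spindle_tip in the frame of socket between -0.075 and -0.02 m and angle between the x axis of spindle and the z axis of socket, either way round below 0.18 rad and x of spindle_tip in the frame of socket between -0.006 and 0.006 m and y of spindle_tip in the frame of socket between -0.006 and 0.006 m and contact force between each of the arm, the fingers and spindle below 0.05 N and linear speed of spindle below 0.02 m/s), for 0.2 s.
2. while it is still partway in (tip less than 95 mm deep) the fingers hold the rod by the stub behind the collar (contact force between the fingers and spindle above 2 N and x of the grasp point in the frame of spindle between 0.006 and 0.078 m and z of spindle_tip in the frame of socket between -0.095 and -0.015 m), for 0.1 s.
At the end, for the whole second after the job is handed in: The spindle is fully home: its collar face within 4 mm of the socket mouth's centre, rod in line with the bore within about 3 degrees, at rest (distance between spindle and socket below 0.004 m and angle between the x axis of spindle and the z axis of socket, either way round below 0.05 rad and linear speed of spindle below 0.01 m/s); the robot touches nothing.
It fails at once if the tape roll is moved more than 20 mm (distance of masking_roll from where it was at the start of the episode above 0.02 m).
It fails at once if the screw dish is moved more than 20 mm (distance of screw_dish from where it was at the start of the episode above 0.02 m).
It fails at once if the small tub is moved more than 20 mm (distance of flux_tub from where it was at the start of the episode above 0.02 m).
It also fails if it takes over 51 s, if anything falls off the work surface, if the arm or the gripper's body presses on something with over 40 N, if the wrist force passes 120 N, or if a joint passes its speed limit or range.

## Working session

There is one attempt and no reset: what is moved stays moved. The work goes in short steps, Python scripts to look and compute and a tool call to move; the robot and the scene stay as the last step left them, time stands still between calls to the robot, and variables do not carry over. Pictures are saved under pics/ and viewed, and the job is handed in when it is done.

Besides the shell and the picture viewer there is one more tool, called after "Emit:" as name(argument=value, ...), one argument or row to a line, values as JSON. step_arm: Moves the arm, as the interface text tells. Its arguments: {"type":"object","properties":{"increments":{"type":"array","items":{"type":"object","properties":{"x":{"type":"number"},"y":{"type":"number"},"z":{"type":"number"},"spin":{"type":"number"},"hand":{"type":"number"}}}},"squeeze":{"type":"number"}},"required":["increments"]}

```bash
ls; mkdir -p pics; python3 - <<'E'
from station import observe, eyes, order, env
import cv2,numpy as np,pickle
print(env.grip_point_offset)
s=observe();print({k:np.round(v,3) for k,v in s.items()})
for n in("side","top"):
    d=eyes.snapshot(n);cv2.imwrite(f"pics/{n}0.png",d["pixels"][:,:,::-1]);pickle.dump(d,open(f"{n}0.pkl","wb"))
    print(n,d["K"],d["k1"],d["R"],d["t"],-d["R"].T@d["t"])
E
```

```text
pics
0.1547
{'clock': np.float64(0.0), 'joint_positions': array([66.147, 35.289, -0.723, 81.642,  0.464, 63.22 , -2.313]), 'dq': array([-0.023, -0.02 ,  0.031, -0.011,  0.025,  0.006,  0.05 ]), 'joint_efforts': array([ 0.0000e+00, -4.6922e+01,  2.5900e-01, -1.7103e+01,  1.0000e-02,
        1.0000e-02,  0.0000e+00]), 'ee_pos': array([ 0.247, -0.601,  0.404]), 'ee_rot': array([[-0.925, -0.001,  0.38 ],
       [-0.38 ,  0.002, -0.925],
       [ 0.   , -1.   , -0.003]]), 'ft_force': array([-0.956, -0.452, -0.402]), 'wrist_torque': array([-0.005, -0.025, -0.039]), 'opening': np.float64(1.003)}
side [[438.30681289   0.         320.94933776]
 [  0.         438.30681289 244.81273103]
 [  0.           0.           1.        ]] -0.0007208954615940161 [[-0.84685713 -0.53180298 -0.00431085]
 [-0.33471461  0.53927243 -0.77275571]
 [ 0.41327851 -0.65297078 -0.63468893]] [0.40036061 0.31357745 0.74051416] [0.13796861 0.5273434  0.7140408 ]
top [[524.46234582   0.         319.65144482]
 [  0.         524.46234582 235.89922006]
 [  0.           0.           1.        ]] -0.024637488679707286 [[-3.15585564e-02 -9.99486517e-01 -5.54609169e-03]
 [-9.78750547e-01  3.20276937e-02 -2.02537880e-01]
 [ 2.02611509e-01 -9.63562827e-04 -9.79258724e-01]] [-0.09518001  0.54313709  0.84725113] [ 0.35692915 -0.11171018  0.93915601]
```

View pics/side0.png

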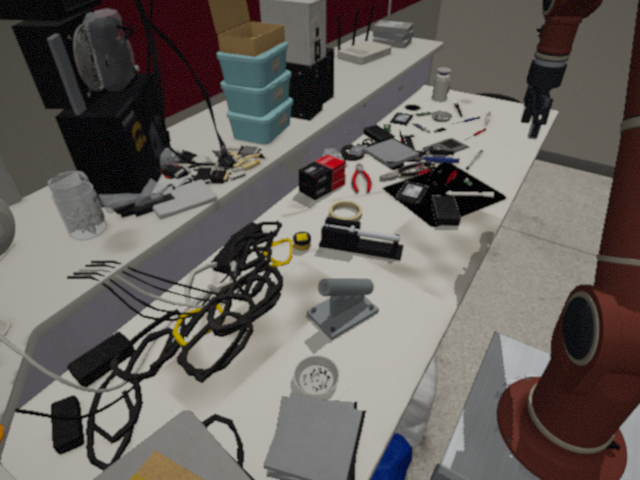

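View pics/top0.png

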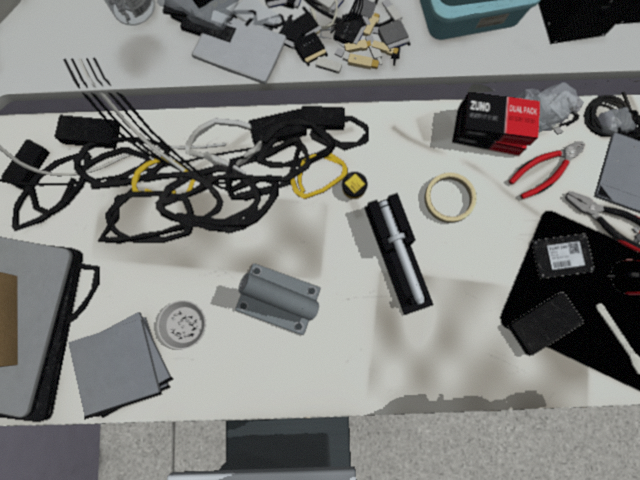

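The parking block is at about (400,255) in the top view, with the spindle tip at the lower end. The stand is at about (280,300).

```bash
cat > h.py <<'E'
import numpy as np,cv2,pickle
def load(n): return pickle.load(open(n,"rb"))
def crop(d,x0,y0,x1,y1,name,f=5):
    im=d["pixels"][y0:y1,x0:x1,::-1]
    im=cv2.resize(im,None,fx=f,fy=f,interpolation=cv2.INTER_CUBIC)
    for x in range((x0+9)//10*10,x1,10):
        cv2.line(im,((x-x0)*f,0),((x-x0)*f,8 if x%50 else 16),(0,0,255),1)
        if x%20==0: cv2.putText(im,str(x),((x-x0)*f,20),0,.4,(0,0,255),1)
    for y in range((y0+9)//10*10,y1,10):
        cv2.line(im,(0,(y-y0)*f),(8,(y-y0)*f),(0,0,255),1)
        if y%20==0: cv2.putText(im,str(y),(10,(y-y0)*f+4),0,.4,(0,0,255),1)
    cv2.imwrite("pics/"+name,im)
def proj(d,X):
    X=np.atleast_2d(X);c=X@d["R"].T+d["t"];s=c[:,:2]/c[:,2:]
    s=s*(1+d["k1"]*(s**2).sum(1,keepdims=True))
    return s@d["K"][:2,:2].T+d["K"][:2,2]
def ray(d,uv):
    s=(np.asarray(uv,float)-d["K"][:2,2])/[d["K"][0,0],d["K"][1,1]];p=s.copy()
    for _ in range(20): p=s/(1+d["k1"]*(p**2).sum())
    return -d["R"].T@d["t"], d["R"].T@np.array([p[0],p[1],1])
def atz(d,uv,z):
    c,r=ray(d,uv);return c+r*(z-c[2])/r[2]
E
python3 - <<'E'
from h import *
t=load("top0.pkl");s=load("side0.pkl")
crop(t,345,180,465,320,"tb.png",4)
crop(t,225,250,335,345,"ts.png",6)
crop(s,295,260,395,350,"ss.png",6)
crop(s,305,190,415,270,"sb.png",7)
E
```

```text
(no output)
```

View pics/tb.png

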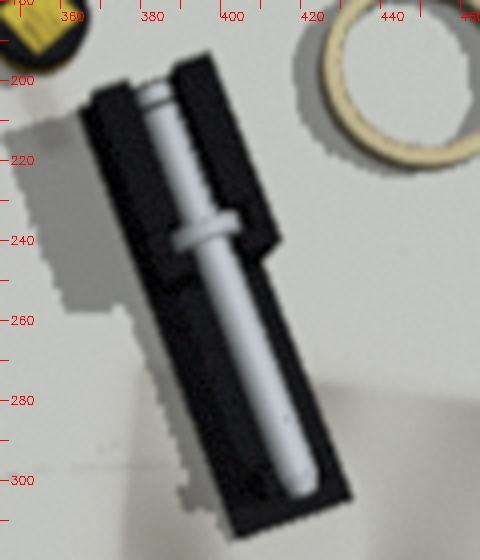

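View pics/ts.png

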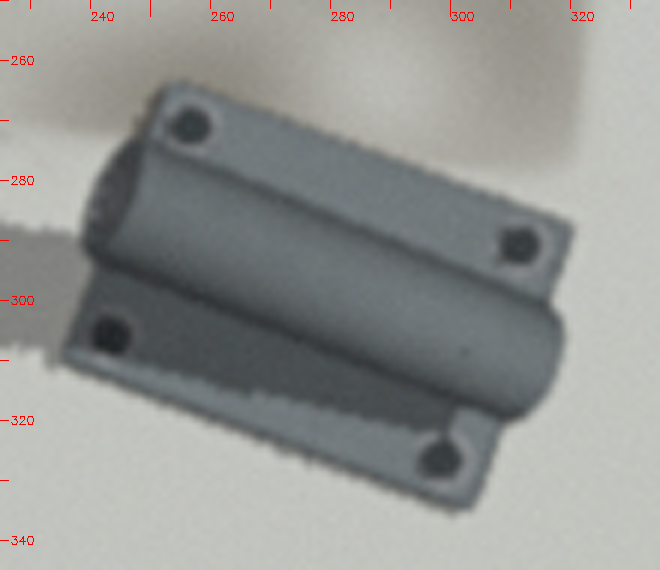

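View pics/ss.png

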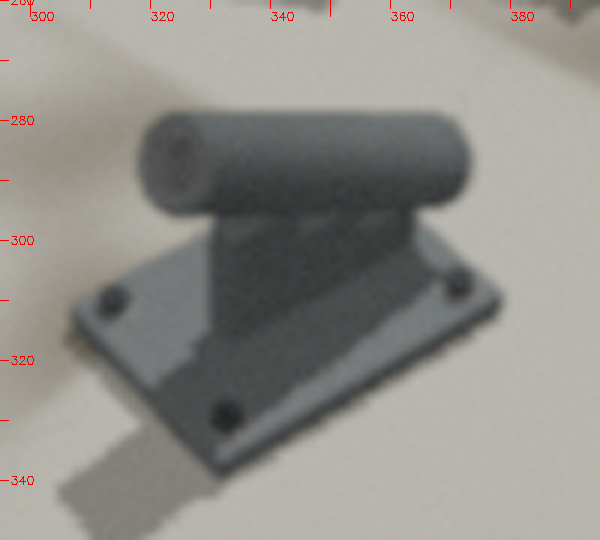

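View pics/sb.png

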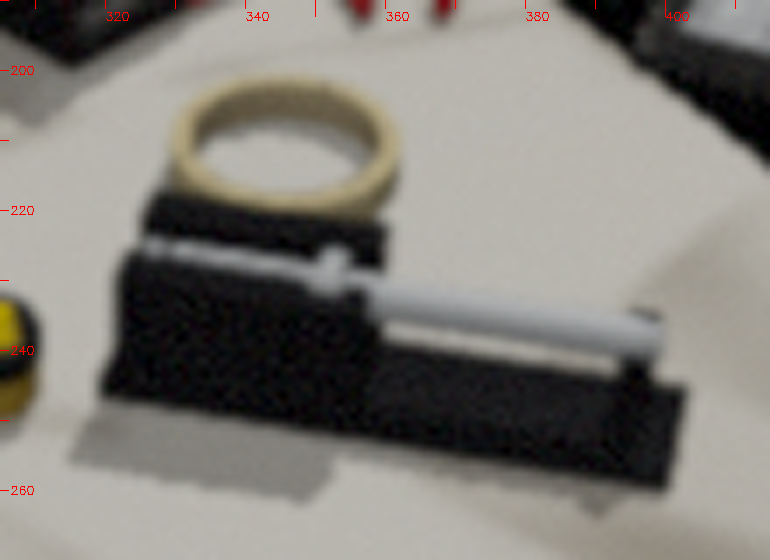

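```bash
python3 - <<'E'
from h import *
from scipy.optimize import least_squares
t=load("top0.pkl");s=load("side0.pkl")
def fit(obs,x0,offs=True):
    # params x,y,yaw ; obs: list (cam,local xyz,uv)
    def f(p,full=False):
        c,sn=np.cos(p[2]),np.sin(p[2]);r=[]
        for d,X,uv in obs:
            W=[p[0]+c*X[0]-sn*X[1],p[1]+sn*X[0]+c*X[1],X[2]]
            r.append(proj(d,W)[0]-uv)
        return np.array(r) if full else np.ravel(r)
    q=least_squares(f,x0,loss="soft_l1")
    print(np.round(q.x,4),np.degrees(q.x[2]));print(np.round(f(q.x,True),1).tolist());return q.x
z=.012
T=[(t,(.065,.045,z),(237,309)),(t,(.065,-.045,z),(251,263.5)),(t,(-.065,-.045,z),(320.5,287)),(t,(-.065,.045,z),(303,334)),(t,(0,0,z),(277.25,298.6))]
S=[(s,(.065,-.045,z),(307,311)),(s,(.065,.045,z),(331.5,337)),(s,(-.065,.045,z),(378.5,309)),(s,(.05,0,.108),(325,286))]
g=[.35,-.03,1.3]
fit(T,g);fit(S,g);p=fit(T+S,g)
# spindle: local frame = origin collar face, x to rear
b=.045
A=[(t,(-.115,0,b),(419,303)),(t,(.073,0,b),(380.5,201.5)),(t,(.004,0,b),(393.8,237))]
B=[(s,(-.115,0,b),(397.5,238.5)),(s,(.073,0,b),(324.5,225.3)),(s,(.004,0,b),(349.5,229))]
g=[.4,-.2,.3]
fit(A,g);fit(B,g);q=fit(A+B,g)
E
```

```text
[ 0.4389 -0.0343  1.2032] 68.93816046029681
[[-3.3, 1.3], [0.8, -1.1], [-0.0, -0.7], [0.4, 1.1], [-0.0, -0.3]]
[ 0.4389 -0.036   1.1882] 68.07786607264158
[[-0.7, -1.0], [0.2, 0.1], [1.7, -0.4], [-0.5, 1.2]]
[ 0.439  -0.0347  1.199 ] 68.69875358172858
[[-3.1, 1.0], [1.2, -1.2], [0.2, -0.5], [0.5, 1.2], [0.2, -0.4], [-1.1, -0.3], [0.2, 0.6], [1.3, -0.4], [-0.8, 1.7]]
[ 0.5308 -0.2432  0.2995] 17.158035980102913
[[-0.2, -0.4], [-0.1, -0.1], [0.3, 0.6]]
[ 0.5392 -0.2515  0.2563] 14.683083353704498
[[-0.1, -0.1], [-0.6, -0.5], [0.7, 0.7]]
[ 0.5322 -0.2436  0.2986] 17.111280990164907
[[-0.1, -1.2], [0.1, -0.9], [0.5, -0.2], [1.5, 1.3], [-0.2, 2.7], [1.6, 3.2]]
```

```bash
cat >> h.py <<'E'
def cyl(d,im,c,a,r,l0,l1,x0,y0,f,col=(0,255,0)):
    a=np.array(a)/np.linalg.norm(a);u=np.cross(a,[0,0,1.]);u/=np.linalg.norm(u);v=np.cross(a,u)
    th=np.linspace(0,2*np.pi,41)
    P=[]
    for l in(l0,l1):
        ring=np.array(c)+a*l+r*(np.outer(np.cos(th),u)+np.outer(np.sin(th),v));p=proj(d,ring);P.append(p)
        cv2.polylines(im,[np.int32((p-[x0,y0]+.5)*f)],False,col,1)
    h=cv2.convexHull(np.float32(np.vstack(P)))[:,0]
    cv2.polylines(im,[np.int32((h-[x0,y0]+.5)*f)],True,col,1)
def poly(d,im,pts,x0,y0,f,col=(0,255,255)):
    p=proj(d,pts);cv2.polylines(im,[np.int32((p-[x0,y0]+.5)*f)],True,col,1)
def up(d,x0,y0,x1,y1,f):
    return cv2.resize(d["pixels"][y0:y1,x0:x1,::-1].copy(),None,fx=f,fy=f,interpolation=cv2.INTER_CUBIC)
def T2(p,X):
    X=np.atleast_2d(X).astype(float);c,s=np.cos(p[2]),np.sin(p[2]);return np.c_[p[0]+c*X[:,0]-s*X[:,1],p[1]+s*X[:,0]+c*X[:,1],X[:,2]]
def stand(d,im,p,*w):
    for z in(0,.012): poly(d,im,T2(p,[(a,b,z) for a,b in((.065,.045),(.065,-.045),(-.065,-.045),(-.065,.045))]),*w)
    m=T2(p,[(.05,0,.108)])[0];a=T2((0,0,p[2]),[(np.cos(np.pi/6),0,.5)])[0]
    cyl(d,im,m,a,.018,-.136,0,*w);cyl(d,im,m,a,.011,-.004,0,*w,col=(255,0,255))
def park(d,im,p,*w): # p = spindle origin pose
    for x0,x1,z,hw in((-.112,-.1,.047,.016),(-.012,.078,.059,.028)):
        for zz in(0,z): poly(d,im,T2(p,[(x0,-hw,zz),(x1,-hw,zz),(x1,hw,zz),(x0,hw,zz)]),*w)
    a=(np.cos(p[2]),np.sin(p[2]),0);c=(p[0],p[1],.045)
    cyl(d,im,c,a,.008,-.107,.073,*w);cyl(d,im,c,a,.015,0,.008,*w)
E
cat > ov.py <<'E'
import sys
from h import *
t=load("top0.pkl");s=load("side0.pkl")
P=eval(sys.argv[1]);Q=eval(sys.argv[2])
f=4
o=[]
for d,b,g,p in((t,(225,245,335,345),stand,P),(s,(295,260,395,350),stand,P),(t,(345,180,445,320),park,Q),(s,(305,190,415,270),park,Q)):
    im=up(d,*b,f);g(d,im,p,b[0],b[1],f);o.append(im)
def pad(i,h,w): return cv2.copyMakeBorder(i,0,h-i.shape[0],0,w-i.shape[1],0)
cv2.imwrite("pics/ovs.png",cv2.resize(np.hstack([pad(o[0],400,440),pad(o[1],400,400)]),None,fx=.95,fy=.95))
cv2.imwrite("pics/ovp.png",cv2.resize(np.hstack([pad(o[2],560,400),pad(o[3],560,440)]),None,fx=.95,fy=.95))
E
python3 ov.py "(.439,-.0347,1.199)" "(.5308,-.2432,.2995)"
```

```text
(no output)
```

View pics/ovs.png

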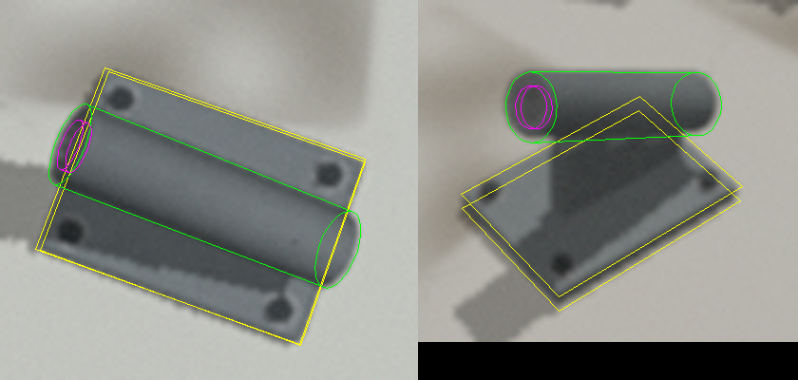

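View pics/ovp.png

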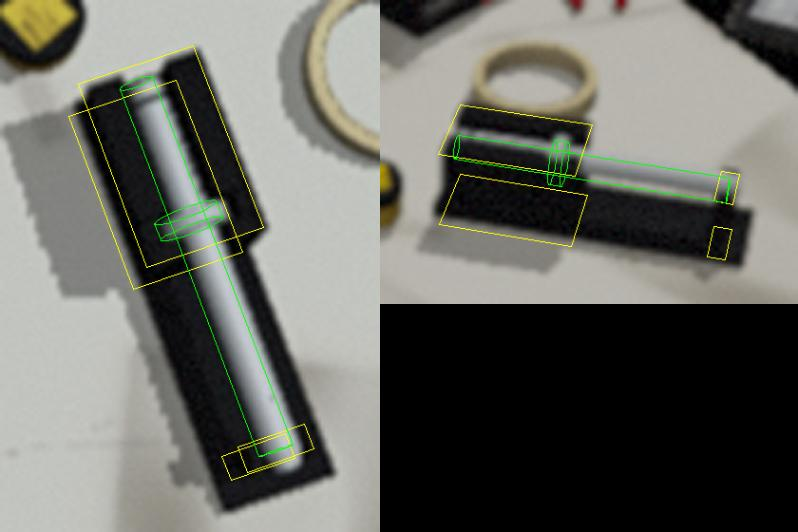

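```bash
cat > fit2.py <<'E'
from h import *
from scipy.optimize import least_squares
t=load("top0.pkl");s=load("side0.pkl")
O=[(t,(-.115,0,.045),(420,302.8)),(t,(.073,0,.052),(383.5,201)),(t,(.004,0,.050),(396.3,236.3)),
(s,(-.115,0,.045),(398.5,238.5)),(s,(.004,0,.06),(351.5,225.5))]
def f(p): return np.ravel([proj(d,T2(p,X))[0]-uv for d,X,uv in O])
for sel in (O[:3],O): 
    O=sel;q=least_squares(f,[.53,-.24,.3]);print(q.x.round(4).tolist(),np.degrees(q.x[2]),f(q.x).round(1))
E
python3 fit2.py
```

```text
[0.5307, -0.2466, 0.2869] 16.439515881216376 [ 0.   0.1 -0.3 -0.8  0.2  0.7]
[0.5317, -0.2467, 0.2891] 16.561603236130193 [ 0.2 -0.6 -0.3 -1.4  0.3  0.2  1.2  1.   0.7  1.3]
```

```bash
python3 ov.py "(.439,-.0347,1.199)" "(.531,-.2473,.288)"
```

```text
(no output)
```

View pics/ovp.png

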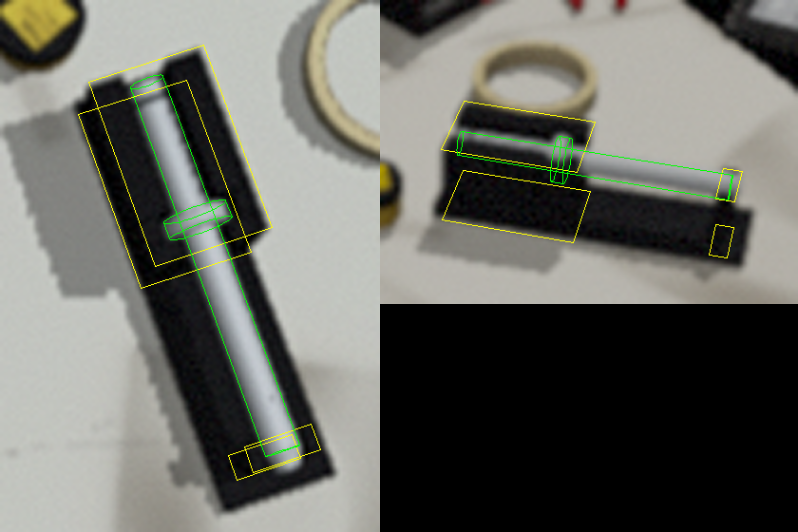

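```bash
cat > plan.py <<'E'
# usage: plan.py x y z yaw_of_rod_deg(tool x = tip direction = yaw+180), positions are grasp point
import sys;from h import *
from station import observe,env
s=observe();R=np.array(s["ee_rot"]);p=np.array(s["ee_pos"])
g=p+R[:,1]*env.grip_point_offset
yaw=np.degrees(np.arctan2(-R[1,0],-R[0,0]))
print("clock",round(s["clock"],2),"grasp",g.round(4),"rodyaw",yaw.round(2),"open",s["opening"].round(3),"F",np.round(s["ft_force"],1),"T",np.round(s["wrist_torque"],2),"q",np.round(s["joint_positions"],0))
for a in sys.argv[1:]:
    x,y,z,w=map(float,a.split(","))
    d=(w-yaw+180)%360-180
    print(a,"-> mm",(R.T@(np.array([x,y,z])-g)*1000).round(1),"spin",round(-np.radians(d),3))
E
python3 plan.py .487,-.261,.15,16.2 .487,-.261,.047,16.2
```

```text
Traceback (most recent call last):
  File "plan.py", line 7, in <module>
    print("clock",round(s["clock"],2),"grasp",g.round(4),"rodyaw",yaw.round(2),"open",s["opening"].round(3),"F",np.round(s["ft_force"],1),"T",np.round(s["wrist_torque"],2),"q",np.round(s["joint_positions"],0))
                                                                                      ^^^^^^^^^^^^^^^^^^
AttributeError: 'float' object has no attribute 'round'
```

```bash
sed -i 's/s\["opening"\].round(3)/round(float(s["opening"]),3)/' plan.py; python3 plan.py .487,-.261,.15,16.2 .487,-.261,.047,16.2
```

```text
clock 0.1 grasp [ 0.2467 -0.6006  0.2489] rodyaw 22.34 open 0.999 F [-0.1  0.   0.4] T [-0.01  0.04 -0.  ] q [66. 35. -1. 82.  0. 63. -2.]
.487,-.261,.15,16.2 -> mm [-351.3   99.4 -222.6] spin 0.107
.487,-.261,.047,16.2 -> mm [-351.3  202.4 -222.3] spin 0.107
```

Emit:
step_arm(
  increments=[
    {"x":-40,"y":5,"z":-25,"spin":0.05},
    {"x":-80,"y":15,"z":-50,"spin":0.107},
    {"x":-120,"y":25,"z":-75,"spin":0.107},
    {"x":-160,"y":40,"z":-100,"spin":0.107},
    {"x":-200,"y":50,"z":-126,"spin":0.107},
    {"x":-240,"y":60,"z":-151,"spin":0.107},
    {"x":-280,"y":75,"z":-177,"spin":0.107},
    {"x":-315,"y":85,"z":-200,"spin":0.107},
    {"x":-351,"y":99,"z":-222,"spin":0.107},
    {"x":-351,"y":99,"z":-222,"spin":0.107},
    {"x":-351,"y":99,"z":-222,"spin":0.107},
  ],
)

```text
validation failed for argument at $.in...
```

```bash
python3 plan.py .487,-.261,.047,16.2; python3 - <<'E'
from h import *;from station import eyes
for n in("side","top"):
    d=eyes.snapshot(n);pickle.dump(d,open(n+"1.pkl","wb"))
t=load("top1.pkl");s=load("side1.pkl")
a=up(t,330,150,480,330,4)[:480];b=up(s,300,150,420,270,4)
cv2.imwrite("pics/v1.png",cv2.resize(np.hstack([np.vstack([a,np.zeros((720-a.shape[0],600,3),np.uint8)])[:480],b]),(0,0),fx=.7,fy=.7))
E
```

```text
clock 0.1 grasp [ 0.2467 -0.6006  0.2489] rodyaw 22.34 open 0.999 F [-0.1  0.   0.4] T [-0.01  0.04 -0.  ] q [66. 35. -1. 82.  0. 63. -2.]
.487,-.261,.047,16.2 -> mm [-351.3  202.4 -222.3] spin 0.107
```

View pics/v1.png

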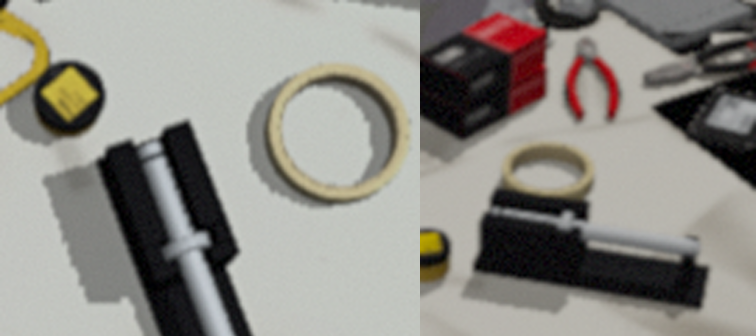

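Emit:
step_arm(
  increments=[
    {"x":-40,"y":5,"z":-25,"spin":0.05,"hand":1},
    {"x":-80,"y":15,"z":-50,"spin":0.107,"hand":1},
  ],
)

```text
clock: 0.4
ee_pos: [0.3012, -0.525, 0.3898]
ee_rot: [[-0.962, 0.001, 0.273], [-0.273, -0.002, -0.962], [-0.0, -1.0, 0.002]]
ft_force: [2.6, 0.7, 0.5]
opening: 0.999
```

```bash
python3 plan.py .487,-.261,.15,16.2
```

```text
clock 0.4 grasp [ 0.3013 -0.5253  0.2351] rodyaw 15.82 open 0.999 F [2.6 0.7 0.5] T [-0.03 -0.09  0.02] q [ 58.  32.   1.  91.  -0.  57. -16.]
.487,-.261,.15,16.2 -> mm [-250.7   84.7 -203.8] spin -0.007
```

Emit:
step_arm(
  increments=[
    {"x":-38,"y":12,"z":-31,"spin":0,"hand":1},
    {"x":-76,"y":25,"z":-62,"spin":0,"hand":1},
    {"x":-114,"y":38,"z":-93,"spin":0,"hand":1},
    {"x":-150,"y":50,"z":-122,"spin":0,"hand":1},
    {"x":-186,"y":62,"z":-151,"spin":0,"hand":1},
    {"x":-220,"y":74,"z":-179,"spin":0,"hand":1},
    {"x":-250,"y":84,"z":-203,"spin":0,"hand":1},
    {"x":-250,"y":84,"z":-203,"spin":0,"hand":1},
    {"x":-250,"y":84,"z":-203,"spin":0,"hand":1},
  ],
)

```text
clock: 1.3
ee_pos: [0.4859, -0.2589, 0.3053]
ee_rot: [[-0.959, -0.001, 0.282], [-0.282, 0.0, -0.959], [0.001, -1.0, -0.001]]
ft_force: [0.3, -1.7, 0.7]
opening: 1.002
```

```bash
python3 plan.py .487,-.261,.047,16.2; python3 - <<'E'
from h import *;from station import eyes
for n in("side","top"):
    d=eyes.snapshot(n);pickle.dump(d,open(n+"1.pkl","wb"))
t=load("top1.pkl");s=load("side1.pkl")
a=up(t,340,180,460,320,4);b=up(s,320,150,420,290,4)
cv2.imwrite("pics/v2.png",cv2.resize(np.hstack([a,b]),(0,0),fx=.9,fy=.9))
E
```

```text
clock 1.3 grasp [ 0.4858 -0.2588  0.1506] rodyaw 16.37 open 1.002 F [ 0.3 -1.7  0.7] T [-0.09 -0.02 -0.03] q [ 26.  33.   0. 105.  -0.  42. -48.]
.487,-.261,.047,16.2 -> mm [ -0.6 103.6   2.5] spin 0.003
```

View pics/v2.png

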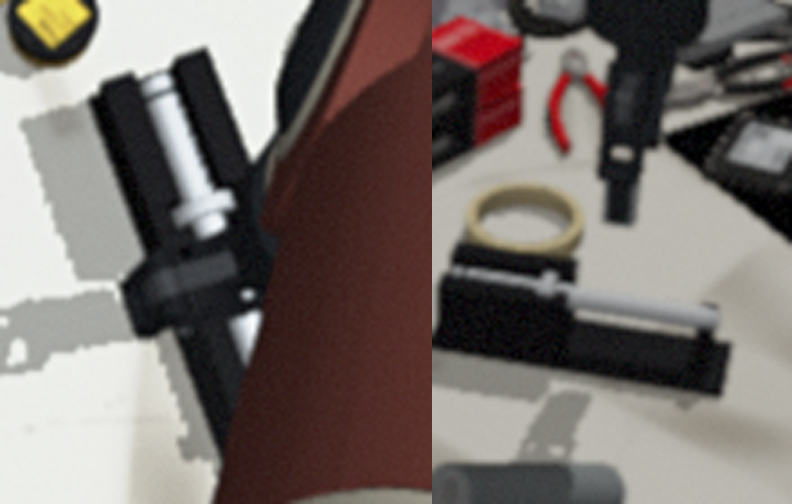

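Emit:
step_arm(
  increments=[
    {"x":-0.6,"y":40,"z":2.5,"spin":0,"hand":1},
    {"x":-0.6,"y":75,"z":2.5,"spin":0,"hand":1},
    {"x":-0.6,"y":95,"z":2.5,"spin":0,"hand":1},
    {"x":-0.6,"y":103,"z":2.5,"spin":0,"hand":1},
    {"x":-0.6,"y":103,"z":2.5,"spin":0,"hand":1},
  ],
)

```text
clock: 1.9
ee_pos: [0.4858, -0.2634, 0.2022]
ee_rot: [[-0.961, -0.002, 0.277], [-0.277, -0.0, -0.961], [0.002, -1.0, -0.0]]
ft_force: [0.0, -1.0, 0.3]
opening: 1.003
```

Emit:
step_arm(
  increments=[
    {"x":0,"y":0,"z":0,"spin":0,"hand":-0.3},
    {"x":0,"y":0,"z":0,"spin":0,"hand":-0.5},
    {"x":0,"y":0,"z":0,"spin":0,"hand":-0.6},
    {"x":0,"y":0,"z":0,"spin":0,"hand":-0.8},
    {"x":0,"y":0,"z":0,"spin":0,"hand":-1},
    {"x":0,"y":0,"z":0,"spin":0,"hand":-1},
    {"x":0,"y":0,"z":0,"spin":0,"hand":-1},
    {"x":0,"y":0,"z":0,"spin":0,"hand":-1},
  ],
  squeeze=30,
)

```text
clock: 2.7
ee_pos: [0.4868, -0.2619, 0.2033]
ee_rot: [[-0.96, 0.001, 0.279], [-0.279, 0.0, -0.96], [-0.001, -1.0, 0.0]]
ft_force: [-0.6, 0.4, 6.5]
opening: 0.175
```

```bash
python3 plan.py .487,-.261,.047,16.2
```

```text
clock 2.7 grasp [ 0.4869 -0.2619  0.0486] rodyaw 16.22 open 0.175 F [-0.6  0.4  6.5] T [0.21 0.2  0.01] q [ 26.  42.   0. 108.  -0.  29. -47.]
.487,-.261,.047,16.2 -> mm [-0.3  1.6 -0.8] spin 0.0
```

Emit:
step_arm(
  increments=[
    {"x":0,"y":-8,"z":0,"spin":0,"hand":-1},
    {"x":0,"y":-20,"z":0,"spin":0,"hand":-1},
    {"x":0,"y":-35,"z":0,"spin":0,"hand":-1},
    {"x":0,"y":-60,"z":0,"spin":0,"hand":-1},
    {"x":0,"y":-95,"z":0,"spin":0,"hand":-1},
    {"x":0,"y":-130,"z":0,"spin":0,"hand":-1},
    {"x":0,"y":-150,"z":0,"spin":0,"hand":-1},
    {"x":0,"y":-150,"z":0,"spin":0,"hand":-1},
  ],
)

```text
clock: 3.5
ee_pos: [0.4873, -0.2626, 0.3566]
ee_rot: [[-0.96, 0.007, 0.279], [-0.279, -0.004, -0.96], [-0.006, -1.0, 0.006]]
ft_force: [0.9, 0.3, -2.0]
opening: 0.178
```

```bash
python3 plan.py .487,-.261,.2,115;cat > look.py <<'E'
import sys
from h import *;from station import eyes
tag=sys.argv[1];fa=sys.argv[2:4]
for n in("side","top"):
    d=eyes.snapshot(n);pickle.dump(d,open(n+tag+".pkl","wb"))
t=load("top%s.pkl"%tag);s=load("side%s.pkl"%tag)
bt=eval(fa[0]);bs=eval(fa[1])
crop(t,*bt,"_a.png",4);crop(s,*bs,"_b.png",4)
a=cv2.imread("pics/_a.png");b=cv2.imread("pics/_b.png");h=max(a.shape[0],b.shape[0])
p=lambda i:cv2.copyMakeBorder(i,0,h-i.shape[0],0,0,0)
o=np.hstack([p(a),p(b)]);k=min(1,800/o.shape[1],600/o.shape[0]);cv2.imwrite("pics/v%s.png"%tag,cv2.resize(o,(0,0),fx=k,fy=k,interpolation=cv2.INTER_AREA))
E
python3 look.py 3 "(340,160,460,320)" "(300,150,420,290)"
```

```text
clock 3.5 grasp [ 0.4885 -0.2632  0.2019] rodyaw 16.19 open 0.178 F [ 0.9  0.3 -2. ] T [-0.05  0.02  0.05] q [ 26.  30.   1. 102.  -0.  48. -47.]
.487,-.261,.2,115 -> mm [ 0.8  1.9 -2.6] spin -1.725
```

View pics/v3.png

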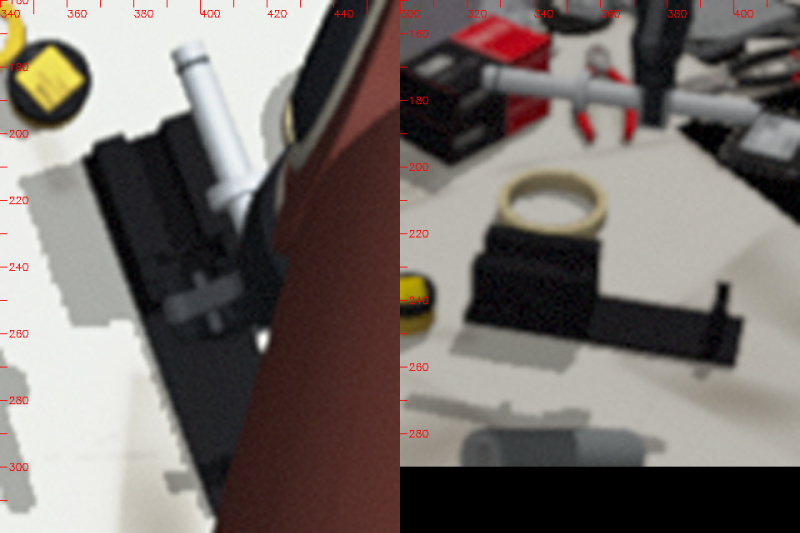

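```bash
python3 plan.py .516,-.029,.2,158.7; python3 - <<'E'
from h import *
s=load("side3.pkl");t=load("top3.pkl")
g=np.array([.4885,-.2632,.2019]);w=np.radians(16.2)
for pit in(-6,-3,0,3,6):
    p=np.radians(pit);a=np.array([np.cos(w)*np.cos(p),np.sin(w)*np.cos(p),np.sin(p)])
    print(pit,proj(s,g+a*.118).round(1),proj(s,g+a*.049).round(1),proj(s,g-a*.07).round(1),proj(t,g+a*.118).round(1))
E
```

```text
clock 3.6 grasp [ 0.4862 -0.262   0.1981] rodyaw 16.2 open 0.178 F [-0.3  0.5 -0.8] T [ 0.03 -0.   -0.04] q [ 26.  30.   1. 102.  -0.  48. -47.]
.516,-.029,.2,158.7 -> mm [ -93.6   -1.9 -215.4] spin -2.487
-6 [[326.5 176.7]] [[355.6 178.1]] [[408.3 180.6]] [[396.6 175. ]]
-3 [[326.3 174.3]] [[355.5 177.1]] [[408.3 182. ]] [[397.1 173.4]]
0 [[326.3 172. ]] [[355.5 176.1]] [[408.1 183.5]] [[397.6 172. ]]
3 [[326.4 169.6]] [[355.6 175.1]] [[407.9 184.9]] [[398.3 170.7]]
6 [[326.6 167.3]] [[355.8 174.1]] [[407.5 186.3]] [[399.  169.6]]
```

Emit:
step_arm(
  increments=[
    {"x":-9,"y":-2,"z":-21,"spin":-0.14,"hand":-1},
    {"x":-18,"y":-2,"z":-42,"spin":-0.28,"hand":-1},
    {"x":-27,"y":-2,"z":-64,"spin":-0.42,"hand":-1},
    {"x":-36,"y":-2,"z":-85,"spin":-0.56,"hand":-1},
    {"x":-46,"y":-2,"z":-106,"spin":-0.7,"hand":-1},
    {"x":-56,"y":-2,"z":-127,"spin":-0.84,"hand":-1},
    {"x":-65,"y":-2,"z":-148,"spin":-0.98,"hand":-1},
    {"x":-74,"y":-2,"z":-169,"spin":-1.12,"hand":-1},
    {"x":-84,"y":-2,"z":-190,"spin":-1.26,"hand":-1},
    {"x":-93,"y":-2,"z":-205,"spin":-1.4,"hand":-1},
    {"x":-93,"y":-2,"z":-215,"spin":-1.54,"hand":-1},
    {"x":-93,"y":-2,"z":-215,"spin":-1.68,"hand":-1},
  ],
)

```text
clock: 4.8
ee_pos: [0.5151, -0.0276, 0.353]
ee_rot: [[0.391, -0.004, 0.92], [-0.92, 0.002, 0.391], [-0.003, -1.0, -0.003]]
ft_force: [0.7, -0.1, -1.6]
opening: 0.171
```

```bash
python3 plan.py .516,-.029,.2,158.7 .516,-.029,.14,158.7
```

```text
clock 4.8 grasp [ 0.5145 -0.0273  0.1983] rodyaw 113.03 open 0.171 F [ 0.7 -0.1 -1.6] T [-0.03 -0.08 -0.01] q [ 19.  29. -27. 107.  17.  48.   6.]
.516,-.029,.2,158.7 -> mm [ 2.2 -1.7  0.7] spin -0.797
.516,-.029,.14,158.7 -> mm [ 2.4 58.3  0.9] spin -0.797
```

Emit:
step_arm(
  increments=[
    {"x":2,"y":0,"z":1,"spin":-0.14,"hand":-1},
    {"x":2,"y":0,"z":1,"spin":-0.28,"hand":-1},
    {"x":2,"y":0,"z":1,"spin":-0.42,"hand":-1},
    {"x":2,"y":0,"z":1,"spin":-0.56,"hand":-1},
    {"x":2,"y":0,"z":1,"spin":-0.7,"hand":-1},
    {"x":2,"y":15,"z":1,"spin":-0.797,"hand":-1},
    {"x":2,"y":40,"z":1,"spin":-0.797,"hand":-1},
    {"x":2,"y":55,"z":1,"spin":-0.797,"hand":-1},
    {"x":2,"y":55,"z":1,"spin":-0.797,"hand":-1},
    {"x":2,"y":55,"z":1,"spin":-0.797,"hand":-1},
  ],
)

```text
clock: 5.8
ee_pos: [0.5174, -0.0311, 0.2989]
ee_rot: [[0.928, -0.002, 0.372], [-0.372, 0.001, 0.928], [-0.002, -1.0, -0.0]]
ft_force: [0.4, 0.3, -1.1]
opening: 0.175
```

```bash
python3 plan.py .516,-.029,.14,158.7 .516,-.029,.091,158.7;python3 look.py 4 "(200,180,340,340)" "(280,190,400,330)"
```

```text
clock 5.8 grasp [ 0.5171 -0.031   0.1442] rodyaw 158.15 open 0.175 F [ 0.4  0.3 -1.1] T [ 0.02 -0.06  0.03] q [ 25.  36. -36. 110.  30.  44.  40.]
.516,-.029,.14,158.7 -> mm [-1.7  4.2  1.5] spin -0.01
.516,-.029,.091,158.7 -> mm [-1.6 53.2  1.5] spin -0.01
```

View pics/v4.png

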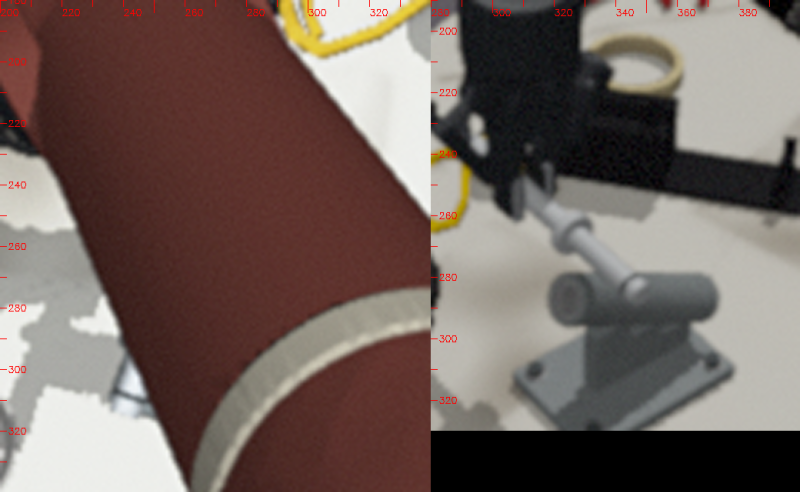

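Emit:
step_arm(
  increments=[
    {"x":-1.5,"y":8,"z":1.5,"spin":0,"hand":-1},
    {"x":-1.5,"y":14,"z":1.5,"spin":0,"hand":-1},
    {"x":-1.5,"y":18,"z":1.5,"spin":0,"hand":-1},
    {"x":-1.5,"y":22,"z":1.5,"spin":0,"hand":-1},
    {"x":-1.5,"y":26,"z":1.5,"spin":0,"hand":-1},
    {"x":-1.5,"y":26,"z":1.5,"spin":0,"hand":-1},
  ],
)

```text
clock: 6.5
ee_pos: [0.5176, -0.0298, 0.2739]
ee_rot: [[0.928, 0.002, 0.373], [-0.373, -0.001, 0.928], [0.002, -1.0, 0.0]]
ft_force: [2.0, -2.0, 4.0]
opening: 0.18
```

```bash
python3 plan.py .516,-.029,.091,158.7;python3 look.py 5 "(200,180,340,340)" "(280,190,400,330)"
```

```text
clock 6.5 grasp [ 0.518  -0.03    0.1192] rodyaw 158.09 open 0.18 F [ 2. -2.  4.] T [-0.54 -0.29  0.07] q [ 23.  38. -35. 111.  32.  41.  38.]
.516,-.029,.091,158.7 -> mm [-2.3 28.2  0.2] spin -0.011
```

View pics/v5.png

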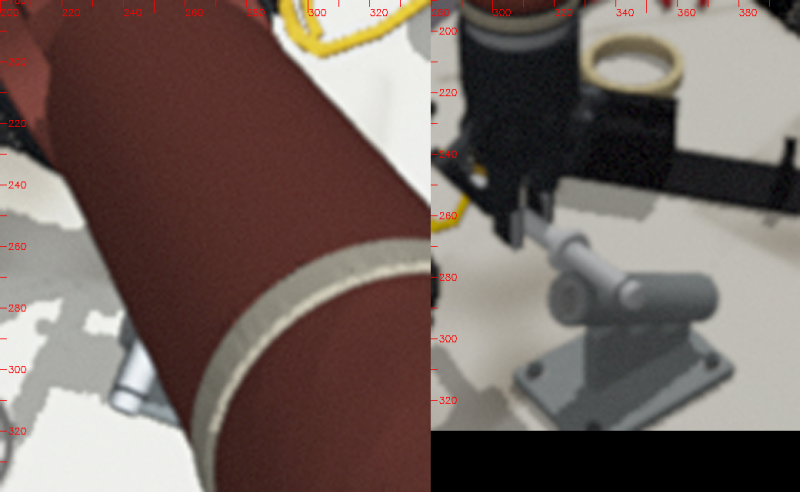

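Emit:
step_arm(
  increments=[
    {"x":-2,"y":4,"z":0,"spin":0,"hand":-1},
    {"x":-2,"y":8,"z":0,"spin":0,"hand":-1},
    {"x":-2,"y":12,"z":0,"spin":0,"hand":-1},
    {"x":-2,"y":16,"z":0,"spin":0,"hand":-1},
    {"x":-2,"y":20,"z":0,"spin":0,"hand":-1},
    {"x":-2,"y":24,"z":0,"spin":0,"hand":-1},
    {"x":-2,"y":28,"z":0,"spin":0,"hand":-1},
    {"x":-2,"y":28,"z":0,"spin":0,"hand":-1},
  ],
)

```text
clock: 7.4
ee_pos: [0.5148, -0.0284, 0.2451]
ee_rot: [[0.928, -0.001, 0.372], [-0.372, 0.0, 0.928], [-0.001, -1.0, -0.0]]
ft_force: [2.2, -3.1, 2.8]
opening: 0.174
```

```bash
python3 plan.py .516,-.029,.091,158.7;python3 look.py 6 "(200,180,340,340)" "(280,190,400,330)"
cat > pit.py <<'E'
import sys
from h import *
from station import observe,env
tag=sys.argv[1];gx=float(sys.argv[2])
o=observe();R=np.array(o["ee_rot"]);g=np.array(o["ee_pos"])+R[:,1]*env.grip_point_offset
w=np.arctan2(-R[1,0],-R[0,0])
for pit in map(float,sys.argv[3:]):
    p=np.radians(pit);a=np.array([np.cos(w)*np.cos(p),np.sin(w)*np.cos(p),np.sin(p)]);o0=g-a*gx
    for n in("side","top"):
        d=load(n+tag+".pkl");print(pit,n,"rear",proj(d,o0+a*.073).round(1)[0],"collar",proj(d,o0+a*.004).round(1)[0],"tip",proj(d,o0-a*.115).round(1)[0])
E
python3 pit.py 6 -.045 20 25 30 35
```

```text
clock 7.4 grasp [ 0.5146 -0.0284  0.0904] rodyaw 158.14 open 0.174 F [ 2.2 -3.1  2.8] T [-0.56 -0.22  0.11] q [ 22.  40. -32. 112.  35.  37.  35.]
.516,-.029,.091,158.7 -> mm [ 1.5 -0.6 -0. ] spin -0.01
20.0 side rear [344.6 288.4] collar [324.1 278.1] tip [294.2 263.2]
20.0 top rear [240.2 310.3] collar [257.5 272.9] tip [284.2 215.1]
25.0 side rear [343.5 283.5] collar [323.6 276.2] tip [294.8 265.7]
25.0 top rear [240.2 307.5] collar [257.6 271.6] tip [283.9 217.2]
30.0 side rear [342.  278.5] collar [323.  274.3] tip [295.7 268.2]
30.0 top rear [240.4 304. ] collar [257.7 270.1] tip [283.6 219.4]
35.0 side rear [340.3 273.5] collar [322.3 272.3] tip [296.6 270.7]
35.0 top rear [240.9 300.1] collar [258.  268.4] tip [283.1 221.8]
```

View pics/v6.png

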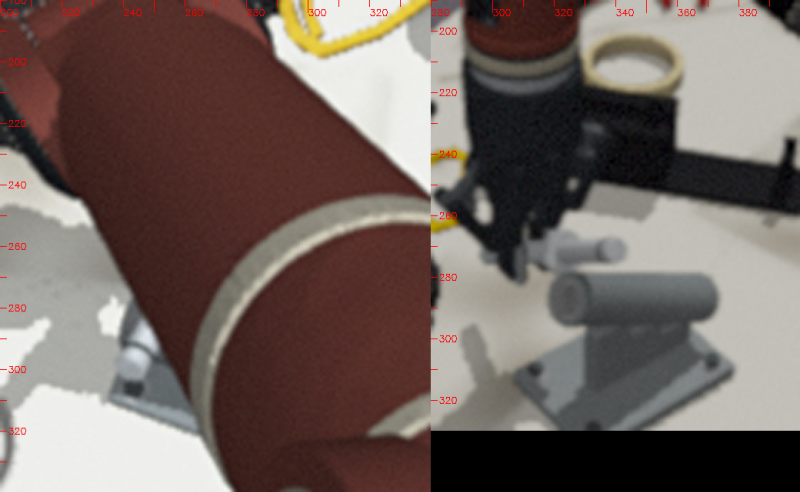

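Emit:
step_arm(
  increments=[
    {"x":0,"y":-20,"z":0,"spin":0,"hand":-1},
    {"x":0,"y":-60,"z":0,"spin":0,"hand":-1},
    {"x":0,"y":-100,"z":0,"spin":0,"hand":-1},
    {"x":0,"y":-120,"z":0,"spin":0,"hand":-1},
    {"x":0,"y":-120,"z":0,"spin":0,"hand":-1},
  ],
)

```text
clock: 8.0
ee_pos: [0.515, -0.0268, 0.3678]
ee_rot: [[0.928, 0.004, 0.371], [-0.371, 0.002, 0.928], [0.003, -1.0, 0.003]]
ft_force: [0.8, 1.0, -1.7]
opening: 0.172
```

```bash
python3 plan.py .487,.0885,.21,68.7; python3 plan.py .487,.0885,.1555,68.7
```

```text
clock 8.0 grasp [ 0.5157 -0.0265  0.2131] rodyaw 158.2 open 0.172 F [ 0.8  1.  -1.7] T [ 0.03 -0.01  0.03] q [ 28.  31. -41. 106.  25.  52.  44.]
.487,.0885,.21,68.7 -> mm [-69.3   3.2  96.1] spin 1.562
clock 8.0 grasp [ 0.5157 -0.0265  0.2131] rodyaw 158.2 open 0.172 F [ 0.8  1.  -1.7] T [ 0.03 -0.01  0.03] q [ 28.  31. -41. 106.  25.  52.  44.]
.487,.0885,.1555,68.7 -> mm [-69.5  57.7  96. ] spin 1.562
```

Emit:
step_arm(
  increments=[
    {"x":-8,"y":0,"z":10,"spin":0.14,"hand":-1},
    {"x":-16,"y":0,"z":20,"spin":0.28,"hand":-1},
    {"x":-24,"y":0,"z":32,"spin":0.42,"hand":-1},
    {"x":-32,"y":0,"z":44,"spin":0.56,"hand":-1},
    {"x":-40,"y":0,"z":55,"spin":0.7,"hand":-1},
    {"x":-48,"y":0,"z":66,"spin":0.84,"hand":-1},
    {"x":-55,"y":0,"z":77,"spin":0.98,"hand":-1},
    {"x":-62,"y":0,"z":88,"spin":1.12,"hand":-1},
    {"x":-69,"y":0,"z":96,"spin":1.26,"hand":-1},
    {"x":-69,"y":0,"z":96,"spin":1.4,"hand":-1},
    {"x":-69,"y":0,"z":96,"spin":1.562,"hand":-1},
    {"x":-69,"y":0,"z":96,"spin":1.562,"hand":-1},
  ],
)

```text
clock: 9.2
ee_pos: [0.4855, 0.087, 0.3637]
ee_rot: [[-0.364, -0.005, 0.931], [-0.931, -0.001, -0.364], [0.002, -1.0, -0.004]]
ft_force: [-0.2, -0.4, -2.0]
opening: 0.176
```

```bash
python3 plan.py .487,.0885,.1555,68.7;python3 look.py 7 "(170,180,310,320)" "(240,190,380,330)";python3 pit.py 7 -.045 25 30 35 40
```

```text
clock 9.2 grasp [0.4847 0.0869 0.209 ] rodyaw 68.67 open 0.176 F [-0.2 -0.4 -2. ] T [-0.03  0.   -0.02] q [ -1.  25. -16. 110.   9.  47. -44.]
.487,.0885,.1555,68.7 -> mm [-2.5 53.5  1.8] spin -0.001
25.0 side rear [227.1 269.8] collar [264.  267.3] tip [317.3 263.7]
25.0 top rear [ 96.1 223.7] collar [145.9 243. ] tip [225.  273.5]
30.0 side rear [229.1 264.1] collar [264.8 265.1] tip [316.1 266.6]
30.0 top rear [ 96.5 223.3] collar [146.3 243. ] tip [223.8 273.4]
35.0 side rear [231.6 258.3] collar [265.8 262.9] tip [314.7 269.4]
35.0 top rear [ 97.5 223.2] collar [147. 243.] tip [222.4 273.1]
40.0 side rear [234.6 252.6] collar [267.  260.7] tip [313.1 272.1]
40.0 top rear [ 99.2 223.3] collar [147.9 243.2] tip [220.7 272.7]
```

View pics/v7.png

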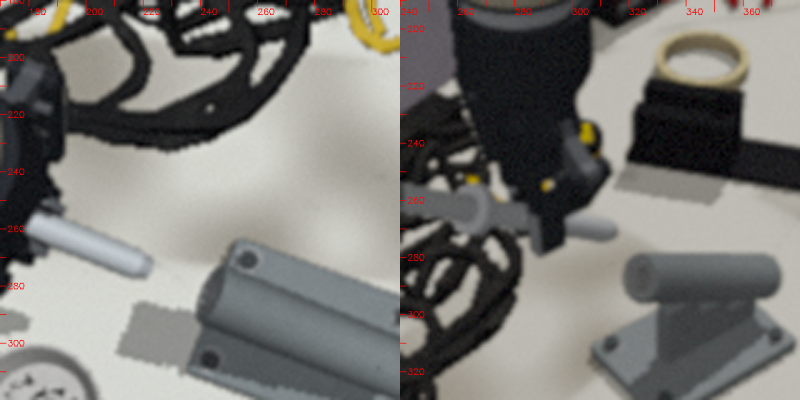

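```bash
python3 -c "
from h import *
crop(load('side7.pkl'),205,220,335,310,'s7.png',6)"
```

```text
(no output)
```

View pics/s7.png

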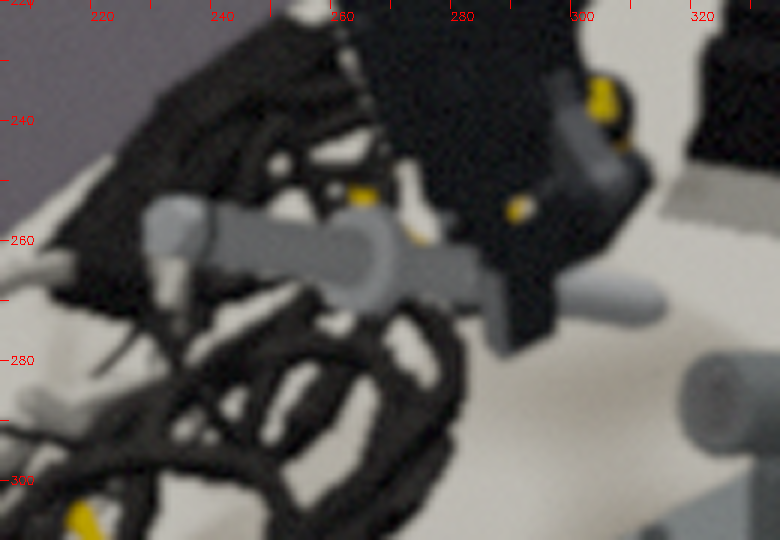

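```bash
cat > ins.py <<'E'
from h import *
import subprocess
h=np.array([.3634,.9316,0]);M=np.array([.4572,.0119,.108])
b=np.array([*(h[:2]*.8660),.5])
args=[]
import sys
for a in sys.argv[2:]:
    depth,th=map(float,a.split(","));L=float(sys.argv[1])
    p=np.radians(th);g=M-b*depth/1000+L*(h*np.cos(p)+np.array([0,0,np.sin(p)]))
    args.append("%.4f,%.4f,%.4f,68.7"%tuple(g))
subprocess.run(["python3","plan.py"]+args)
E
python3 ins.py .07 -20,36 -6,36 0,36 4,36 
```

```text
clock 9.3 grasp [0.4854 0.0866 0.2095] rodyaw 68.82 open 0.172 F [-0.2 -0.8 -0.5] T [-0.1  -0.02 -0.01] q [ -1.  25. -16. 110.   9.  47. -44.]
0.4841,0.0808,0.1591,68.7 -> mm [ 5.8 50.4  1.1] spin 0.002
0.4797,0.0695,0.1521,68.7 -> mm [17.9 57.5  1.1] spin 0.002
0.4778,0.0647,0.1491,68.7 -> mm [23.1 60.5  1. ] spin 0.002
0.4765,0.0614,0.1471,68.7 -> mm [26.6 62.5  1. ] spin 0.002
```

Move to 20 mm in front of the mouth, then look.

Emit:
step_arm(
  increments=[
    {"x":2,"y":20,"z":1,"spin":0,"hand":-1},
    {"x":5,"y":40,"z":1,"spin":0,"hand":-1},
    {"x":6,"y":50,"z":1,"spin":0,"hand":-1},
    {"x":6,"y":50,"z":1,"spin":0,"hand":-1},
    {"x":6,"y":50,"z":1,"spin":0,"hand":-1},
  ],
)

```text
clock: 9.8
ee_pos: [0.4857, 0.0805, 0.3159]
ee_rot: [[-0.364, 0.0, 0.932], [-0.932, 0.001, -0.364], [-0.001, -1.0, -0.0]]
ft_force: [0.9, -0.0, -1.0]
opening: 0.171
```

```bash
python3 ins.py .07 -20,36 -6,36 0,36 4,36 10,35 20,33 30,31.5 38,30;python3 look.py 8 "(200,230,300,330)" "(270,240,370,340)"; python3 pit.py 8 -.045 30 36
```

```text
clock 9.8 grasp [0.4857 0.0806 0.1612] rodyaw 68.67 open 0.171 F [ 0.9 -0.  -1. ] T [ 0.04  0.02 -0.  ] q [ -2.  29. -15. 113.  11.  39. -45.]
0.4841,0.0808,0.1591,68.7 -> mm [ 0.4  2.1 -1.5] spin -0.0
0.4797,0.0695,0.1521,68.7 -> mm [12.6  9.1 -1.5] spin -0.0
0.4778,0.0647,0.1491,68.7 -> mm [17.7 12.1 -1.6] spin -0.0
0.4765,0.0614,0.1471,68.7 -> mm [21.3 14.1 -1.6] spin -0.0
0.4749,0.0573,0.1432,68.7 -> mm [25.7 18.  -1.6] spin -0.0
0.4722,0.0505,0.1361,68.7 -> mm [33.  25.1 -1.6] spin -0.0
0.4694,0.0433,0.1296,68.7 -> mm [40.7 31.6 -1.6] spin -0.0
0.4673,0.0377,0.1240,68.7 -> mm [46.7 37.2 -1.5] spin -0.0
30.0 side rear [235.2 284. ] collar [268.9 283.7] tip [317.7 283.3]
30.0 top rear [114.9 230.1] collar [161.  248.4] tip [233.2 276.9]
36.0 side rear [238.1 277.5] collar [270.1 281.2] tip [316.1 286.5]
36.0 top rear [116.4 230.1] collar [161.9 248.5] tip [231.5 276.6]
```

View pics/v8.png

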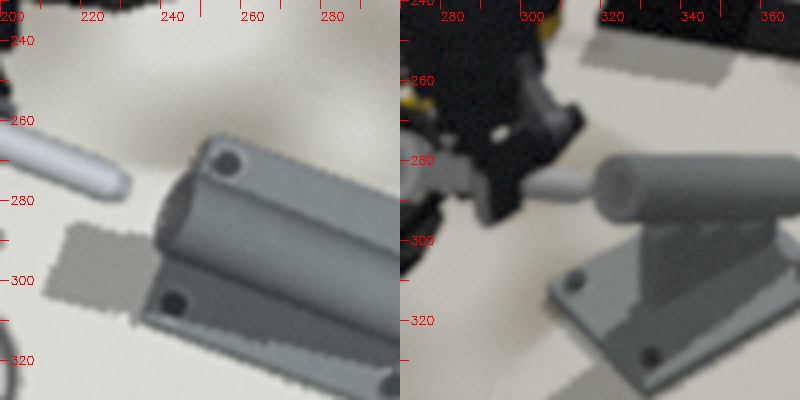

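Emit:
step_arm(
  increments=[
    {"x":6,"y":5,"z":-1.5,"spin":0,"hand":-1},
    {"x":12,"y":9,"z":-1.5,"spin":0,"hand":-1},
    {"x":17,"y":12,"z":-1.5,"spin":0,"hand":-1},
    {"x":21,"y":14,"z":-1.5,"spin":0,"hand":-1},
    {"x":23,"y":16,"z":-1.5,"spin":0,"hand":-1},
    {"x":26,"y":18,"z":-1.5,"spin":0,"hand":-1},
    {"x":26,"y":18,"z":-1.5,"spin":0,"hand":-1},
  ],
)

```text
clock: 10.6
ee_pos: [0.4747, 0.0563, 0.2976]
ee_rot: [[-0.365, 0.0, 0.931], [-0.931, -0.0, -0.365], [0.0, -1.0, 0.0]]
ft_force: [-0.3, -0.3, -1.8]
opening: 0.17
```

```bash
python3 ins.py .07 10,35 20,33 30,31.5 38,30;python3 look.py 9 "(200,230,300,330)" "(270,240,370,340)"; python3 pit.py 9 -.045 30 36
```

```text
clock 10.6 grasp [0.4747 0.0563 0.1429] rodyaw 68.61 open 0.17 F [-0.3 -0.3 -1.8] T [-0.1   0.    0.04] q [  1.  30. -14. 116.  12.  36. -43.]
0.4749,0.0573,0.1432,68.7 -> mm [-1.1 -0.3 -0.1] spin -0.002
0.4722,0.0505,0.1361,68.7 -> mm [ 6.3  6.8 -0.2] spin -0.002
0.4694,0.0433,0.1296,68.7 -> mm [14.  13.3 -0.2] spin -0.002
0.4673,0.0377,0.1240,68.7 -> mm [20.  18.9 -0.1] spin -0.002
30.0 side rear [251.5 285.9] collar [283.2 285.5] tip [329.3 285. ]
30.0 top rear [136.1 240. ] collar [180.6 257.6] tip [250.3 285.1]
36.0 side rear [254.4 279.7] collar [284.4 283.1] tip [327.7 288.1]
36.0 top rear [137.9 240.2] collar [181.6 257.8] tip [248.4 284.7]
```

View pics/v9.png

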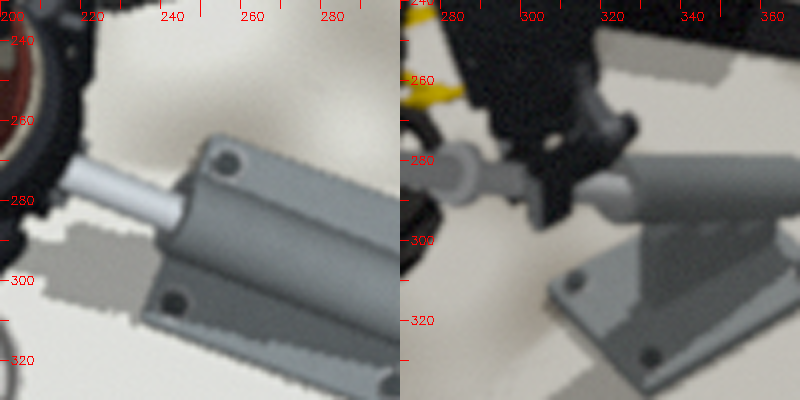

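Emit:
step_arm(
  increments=[
    {"x":3,"y":3,"z":0,"spin":0,"hand":-1},
    {"x":6,"y":6.5,"z":0,"spin":0,"hand":-1},
    {"x":10,"y":10,"z":0,"spin":0,"hand":-1},
    {"x":14,"y":13,"z":0,"spin":0,"hand":-1},
    {"x":17,"y":16,"z":0,"spin":0,"hand":-1},
    {"x":20,"y":19,"z":0,"spin":0,"hand":-1},
    {"x":20,"y":19,"z":0,"spin":0,"hand":-1},
  ],
)

```text
clock: 11.4
ee_pos: [0.4676, 0.0373, 0.2786]
ee_rot: [[-0.365, 0.001, 0.931], [-0.931, -0.001, -0.365], [0.0, -1.0, 0.001]]
ft_force: [1.7, -1.1, 2.5]
opening: 0.171
```

```bash
python3 ins.py .07 30,31.5 38,30 44,30;python3 look.py 10 "(200,230,300,330)" "(270,240,370,340)"; python3 pit.py 10 -.045 30 36
```

```text
clock 11.4 grasp [0.4677 0.0372 0.1239] rodyaw 68.6 open 0.171 F [ 1.7 -1.1  2.5] T [-0.79 -0.32  0.14] q [  2.  31. -14. 119.  13.  32. -42.]
0.4694,0.0433,0.1296,68.7 -> mm [-6.3 -5.7 -0.6] spin -0.002
0.4673,0.0377,0.1240,68.7 -> mm [-0.3 -0.1 -0.5] spin -0.002
0.4654,0.0329,0.1210,68.7 -> mm [ 4.8  2.9 -0.5] spin -0.002
30.0 side rear [263.2 288.6] collar [293.3 288.1] tip [337.3 287.3]
30.0 top rear [153.7 246.9] collar [196.6 263.9] tip [263.9 290.4]
36.0 side rear [266.1 282.6] collar [294.5 285.7] tip [335.7 290.3]
36.0 top rear [155.6 247.1] collar [197.6 264. ] tip [262. 290.]
```

View pics/v10.png

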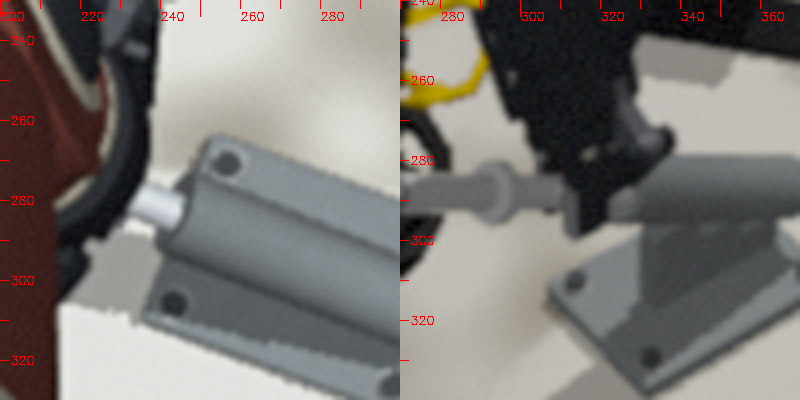

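Emit:
step_arm(
  increments=[
    {"x":0,"y":0,"z":0,"spin":0,"hand":-0.4},
    {"x":0,"y":0,"z":0,"spin":0,"hand":0},
    {"x":0,"y":0,"z":0,"spin":0,"hand":0.4},
    {"x":0,"y":0,"z":0,"spin":0,"hand":0.8},
    {"x":0,"y":0,"z":0,"spin":0,"hand":1},
    {"x":0,"y":0,"z":0,"spin":0,"hand":1},
    {"x":0,"y":0,"z":0,"spin":0,"hand":1},
    {"x":0,"y":0,"z":0,"spin":0,"hand":1},
    {"x":0,"y":0,"z":0,"spin":0,"hand":1},
  ],
)

```text
clock: 12.4
ee_pos: [0.4673, 0.0381, 0.2787]
ee_rot: [[-0.364, 0.0, 0.931], [-0.931, 0.0, -0.364], [-0.0, -1.0, 0.0]]
ft_force: [-0.4, -0.5, -0.4]
opening: 1.001
```

```bash
python3 plan.py .4677,.0372,.2,68.6;python3 look.py 11 "(140,220,280,320)" "(240,240,380,340)"
```

```text
clock 12.4 grasp [0.4673 0.0381 0.124 ] rodyaw 68.63 open 1.001 F [-0.4 -0.5 -0.4] T [0.04 0.04 0.04] q [  2.  31. -14. 119.  13.  32. -42.]
.4677,.0372,.2,68.6 -> mm [  0.7 -76.    0.7] spin 0.001
```

View pics/v11.png

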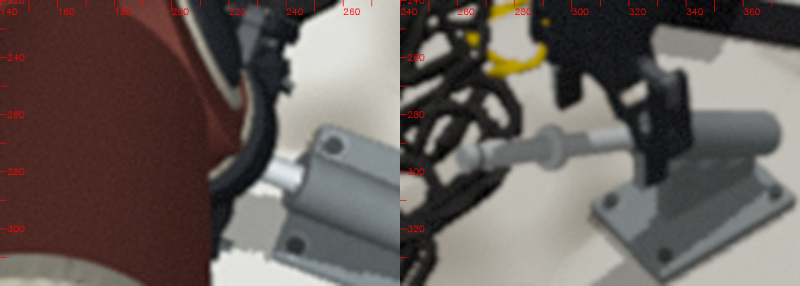

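```bash
python3 -c "
from h import *
crop(load('side11.pkl'),250,265,350,325,'s11.png',8)"
python3 - <<'E'
from h import *
s=load('side11.pkl')
h=np.array([.3634,.9316,0]);M=np.array([.4572,.0119,.108])
for th in(22,25,28):
  for dep in(.038,.045,.052):
    p=np.radians(th);a=h*np.cos(p)+[0,0,np.sin(p)]
    q=M+(-.001)*np.array([-.5*h[0],-.5*h[1],.866]) # sits low
    o=q+a*(.115-dep)
    print(th,dep,"rear",proj(s,o+a*.073)[0].round(1),"collarfront",proj(s,o)[0].round(1))
E
```

```text
22 0.038 rear [259.4 299.4] collarfront [292.8 293.6]
22 0.045 rear [262.8 298.8] collarfront [295.8 293. ]
22 0.052 rear [266.1 298.2] collarfront [298.8 292.5]
25 0.038 rear [260.6 295.7] collarfront [293.5 291.8]
25 0.045 rear [263.9 295.3] collarfront [296.4 291.4]
25 0.052 rear [267.2 294.9] collarfront [299.3 291.1]
28 0.038 rear [262.  291.9] collarfront [294.2 289.9]
28 0.045 rear [265.2 291.7] collarfront [297.1 289.8]
28 0.052 rear [268.5 291.5] collarfront [299.9 289.6]
```

View pics/s11.png

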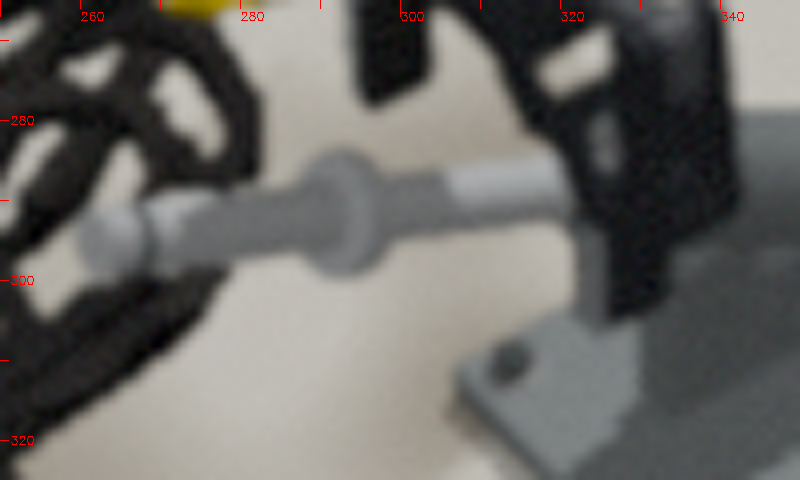

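```bash
python3 plan.py .4949,.1084,.157,68.6
```

```text
clock 12.5 grasp [0.4673 0.0381 0.1241] rodyaw 68.63 open 0.998 F [-0.2  0.1  0.8] T [-0.05  0.05 -0.03] q [  2.  31. -14. 119.  13.  32. -42.]
.4949,.1084,.157,68.6 -> mm [-75.5 -32.9   0.1] spin 0.001
```

Emit:
step_arm(
  increments=[
    {"x":0,"y":0,"z":0,"spin":0,"hand":1},
    {"x":0,"y":0,"z":0,"spin":0,"hand":1},
    {"x":0,"y":0,"z":0,"spin":0,"hand":1},
    {"x":-10,"y":-8,"z":0,"spin":0,"hand":1},
    {"x":-25,"y":-14,"z":0,"spin":0,"hand":1},
    {"x":-45,"y":-22,"z":0,"spin":0,"hand":1},
    {"x":-65,"y":-30,"z":0,"spin":0,"hand":1},
    {"x":-75.5,"y":-33,"z":0,"spin":0,"hand":1},
    {"x":-75.5,"y":-33,"z":0,"spin":0,"hand":1},
    {"x":-75.5,"y":-33,"z":0,"spin":0,"hand":1},
  ],
)

```text
clock: 13.5
ee_pos: [0.4945, 0.1083, 0.3115]
ee_rot: [[-0.364, -0.001, 0.931], [-0.931, -0.001, -0.364], [0.001, -1.0, -0.001]]
ft_force: [0.3, -0.9, -0.3]
opening: 1.002
```

```bash
python3 plan.py .4949,.1084,.157,68.6;python3 look.py 12 "(140,220,280,320)" "(240,240,380,340)"
```

```text
clock 13.5 grasp [0.4944 0.1081 0.1568] rodyaw 68.65 open 1.002 F [ 0.3 -0.9 -0.3] T [0.01 0.02 0.02] q [ -5.  30. -14. 111.  11.  40. -48.]
.4949,.1084,.157,68.6 -> mm [-0.4 -0.2  0.4] spin 0.001
```

View pics/v12.png

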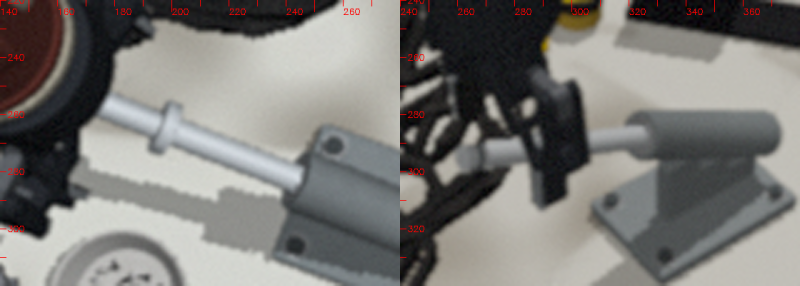

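```bash
python3 - <<'E'
from h import *
s=load('side12.pkl');t=load('top12.pkl')
h=np.array([.3634,.9316,0]);M=np.array([.4572,.0119,.108]);g=np.array([.4944,.1081,.1568])
for th,dep in((25.7,.035),(25.7,.04),(25.7,.045)):
    p=np.radians(th);a=h*np.cos(p)+[0,0,np.sin(p)]
    q=M-.001*np.array([-.5*h[0],-.5*h[1],.866]);o=q+a*(.115-dep)
    print(th,dep,"x grasp",(g-o)@a,"perp",np.cross(g-o,a),"top collar mid",proj(t,o+a*.004)[0],"side rear",proj(s,o+a*.073)[0])
crop(t,170,240,270,310,"t12.png",8)
E
```

```text
25.7 0.035 x grasp 0.03402726314649117 perp [-0.00017579  0.00020988 -0.00027353] top collar mid [193.3476512  263.31229281] side rear [259.42251734 294.94872353]
25.7 0.04 x grasp 0.03902701193231753 perp [-0.00017579  0.00020988 -0.00027353] top collar mid [196.38597147 264.49123987] side rear [261.81959418 294.69606549]
25.7 0.045 x grasp 0.044026760718143924 perp [-0.00017579  0.00020988 -0.00027353] top collar mid [199.41140171 265.66503901] side rear [264.19483643 294.44570699]
```

View pics/t12.png

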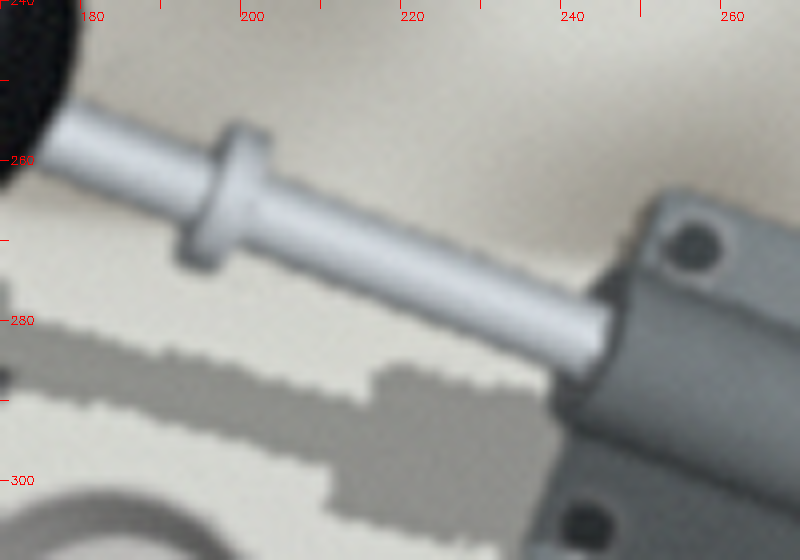

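Emit:
step_arm(
  increments=[
    {"x":0,"y":0,"z":0,"spin":0,"hand":0.2},
    {"x":0,"y":0,"z":0,"spin":0,"hand":-0.3},
    {"x":0,"y":0,"z":0,"spin":0,"hand":-0.5},
    {"x":0,"y":0,"z":0,"spin":0,"hand":-0.7},
    {"x":0,"y":0,"z":0,"spin":0,"hand":-1},
    {"x":0,"y":0,"z":0,"spin":0,"hand":-1},
    {"x":0,"y":0,"z":0,"spin":0,"hand":-1},
    {"x":0,"y":0,"z":0,"spin":0,"hand":-1},
  ],
  squeeze=50,
)

```text
clock: 14.4
ee_pos: [0.495, 0.1083, 0.3118]
ee_rot: [[-0.364, 0.001, 0.931], [-0.931, -0.0, -0.364], [-0.0, -1.0, 0.001]]
ft_force: [0.9, -0.8, 0.4]
opening: 0.169
```

```bash
sed -i 's/th=map(float,a.split(","));L=float(sys.argv\[1\])/th=map(float,a.split(","));L=float(sys.argv[1])/' ins.py; python3 ins.py .156 42,25.7 42,30 52,30 70,30 90,30 115,30 118,30
```

```text
clock 14.4 grasp [0.4951 0.1083 0.1571] rodyaw 68.64 open 0.169 F [ 0.9 -0.8  0.4] T [-0.13 -0.13  0.1 ] q [ -5.  30. -14. 111.  11.  40. -48.]
0.4951,0.1090,0.1547,68.7 -> mm [-0.7  2.4 -0.2] spin -0.001
0.4931,0.1039,0.1650,68.7 -> mm [ 4.8 -7.9 -0.2] spin -0.001
0.4899,0.0958,0.1600,68.7 -> mm [13.5 -2.9 -0.3] spin -0.001
0.4843,0.0813,0.1510,68.7 -> mm [29.1  6.1 -0.2] spin -0.001
0.4780,0.0652,0.1410,68.7 -> mm [46.3 16.1 -0.2] spin -0.001
0.4701,0.0450,0.1285,68.7 -> mm [68.  28.6 -0.2] spin -0.001
0.4692,0.0426,0.1270,68.7 -> mm [70.6 30.1 -0.2] spin -0.001
```

Emit:
step_arm(
  increments=[
    {"x":3,"y":-2,"z":0,"spin":0,"hand":-1},
    {"x":7,"y":-3.5,"z":0,"spin":0,"hand":-1},
    {"x":11,"y":-3.5,"z":0,"spin":0,"hand":-1},
    {"x":14,"y":-3,"z":0,"spin":0,"hand":-1},
    {"x":18,"y":-0.5,"z":0,"spin":0,"hand":-1},
    {"x":22,"y":2,"z":0,"spin":0,"hand":-1},
    {"x":26,"y":4.3,"z":0,"spin":0,"hand":-1},
    {"x":29,"y":6,"z":0,"spin":0,"hand":-1},
    {"x":29,"y":6,"z":0,"spin":0,"hand":-1},
  ],
)

```text
clock: 15.3
ee_pos: [0.4842, 0.0808, 0.3055]
ee_rot: [[-0.365, -0.0, 0.931], [-0.931, -0.001, -0.365], [0.001, -1.0, -0.0]]
ft_force: [2.0, 1.7, -0.9]
opening: 0.168
```

```bash
python3 ins.py .156 70,30 90,30 115,30 118,30;python3 look.py 13 "(140,220,280,320)" "(240,240,380,340)"
```

```text
clock 15.3 grasp [0.4842 0.0807 0.1508] rodyaw 68.61 open 0.168 F [ 2.   1.7 -0.9] T [ 0.62 -0.35  0.03] q [ -2.  30. -14. 114.  12.  38. -45.]
0.4843,0.0813,0.1510,68.7 -> mm [-0.6 -0.2 -0.1] spin -0.002
0.4780,0.0652,0.1410,68.7 -> mm [16.7  9.8 -0.1] spin -0.002
0.4701,0.0450,0.1285,68.7 -> mm [38.4 22.3 -0.1] spin -0.002
0.4692,0.0426,0.1270,68.7 -> mm [41.  23.8 -0. ] spin -0.002
```

View pics/v13.png

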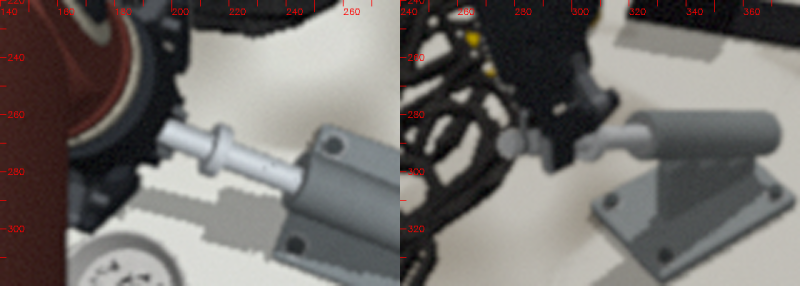

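Going in smoothly. Continue to just before home, checking force.

Emit:
step_arm(
  increments=[
    {"x":4,"y":2.3,"z":0,"spin":0,"hand":-1},
    {"x":8,"y":4.6,"z":0,"spin":0,"hand":-1},
    {"x":12,"y":7,"z":0,"spin":0,"hand":-1},
    {"x":16,"y":9.3,"z":0,"spin":0,"hand":-1},
    {"x":20,"y":11.6,"z":0,"spin":0,"hand":-1},
    {"x":24,"y":14,"z":0,"spin":0,"hand":-1},
    {"x":28,"y":16.2,"z":0,"spin":0,"hand":-1},
    {"x":31,"y":18,"z":0,"spin":0,"hand":-1},
    {"x":34,"y":19.7,"z":0,"spin":0,"hand":-1},
    {"x":34,"y":19.7,"z":0,"spin":0,"hand":-1},
  ],
)

```text
clock: 16.4
ee_pos: [0.4726, 0.05, 0.2868]
ee_rot: [[-0.365, 0.003, 0.931], [-0.931, 0.001, -0.365], [-0.003, -1.0, 0.003]]
ft_force: [3.8, 5.2, 3.9]
opening: 0.172
```

```bash
python3 ins.py .156 110,30 115,30 118,30;python3 look.py 14 "(180,230,280,320)" "(280,240,380,340)"
```

```text
clock 16.4 grasp [0.4731 0.0502 0.1321] rodyaw 68.59 open 0.172 F [3.8 5.2 3.9] T [ 1.21 -0.65 -0.07] q [  1.  30. -14. 117.  13.  33. -43.]
0.4717,0.0490,0.1310,68.7 -> mm [ 1.6  1.1 -0.8] spin -0.002
0.4701,0.0450,0.1285,68.7 -> mm [ 5.9  3.6 -0.9] spin -0.002
0.4692,0.0426,0.1270,68.7 -> mm [ 8.5  5.1 -0.9] spin -0.002
```

View pics/v14.png

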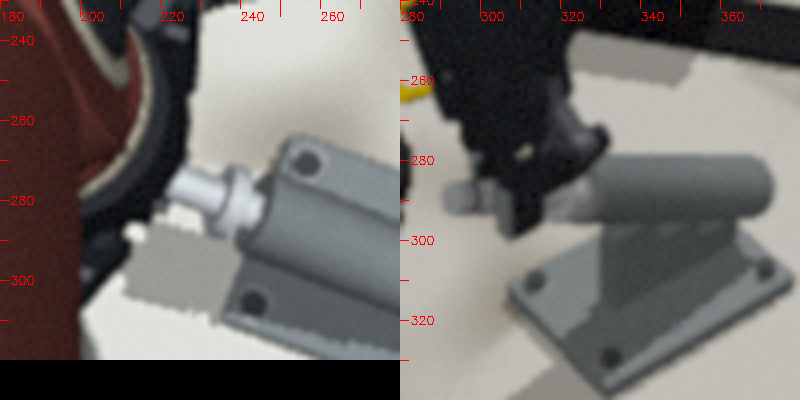

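Emit:
step_arm(
  increments=[
    {"x":2,"y":1.2,"z":0,"spin":0,"hand":-1},
    {"x":4,"y":2.3,"z":0,"spin":0,"hand":-1},
    {"x":6,"y":3.5,"z":0,"spin":0,"hand":-1},
    {"x":8,"y":4.6,"z":0,"spin":0,"hand":-1},
    {"x":8,"y":4.6,"z":0,"spin":0,"hand":-1},
  ],
)

```text
clock: 17.0
ee_pos: [0.4703, 0.0438, 0.2833]
ee_rot: [[-0.365, 0.006, 0.931], [-0.931, 0.004, -0.365], [-0.006, -1.0, 0.005]]
ft_force: [2.1, 7.2, 9.8]
opening: 0.168
```

```bash
python3 ins.py .156 115,30 118,30;python3 look.py 15 "(180,230,280,320)" "(280,240,380,340)"
```

```text
clock 17.0 grasp [0.4713 0.0444 0.1286] rodyaw 68.61 open 0.168 F [2.1 7.2 9.8] T [ 1.75 -0.47 -0.25] q [  2.  31. -14. 118.  13.  32. -43.]
0.4701,0.0450,0.1285,68.7 -> mm [-0.2  0.1 -1.3] spin -0.002
0.4692,0.0426,0.1270,68.7 -> mm [ 2.4  1.6 -1.3] spin -0.002
```

View pics/v15.png

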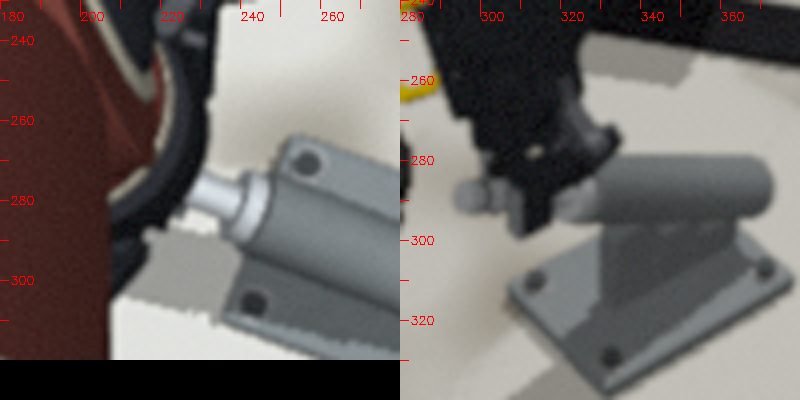

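Emit:
step_arm(
  increments=[
    {"x":2,"y":1,"z":-0.5,"spin":0,"hand":-1},
    {"x":4,"y":2,"z":-0.5,"spin":0,"hand":-1},
    {"x":5,"y":2.5,"z":-0.5,"spin":0,"hand":-1},
    {"x":5,"y":2.5,"z":-0.5,"spin":0,"hand":-1},
  ],
  squeeze=80,
)

```text
clock: 17.5
ee_pos: [0.4692, 0.0429, 0.2832]
ee_rot: [[-0.363, 0.013, 0.932], [-0.932, 0.009, -0.363], [-0.013, -1.0, 0.009]]
ft_force: [0.8, 14.3, 24.2]
opening: 0.155
```

```bash
python3 ins.py .156 115,30 118,30;python3 look.py 16 "(180,230,280,320)" "(280,240,380,340)"; python3 - <<'E'
from h import *
for n,b in(("top",(210,250,290,320)),("side",(285,255,365,315))):
    d=load(n+"16.pkl");f=8;im=up(d,*b,f);stand(d,im,(.439,-.0347,1.199),b[0],b[1],f)
    m=T2((.439,-.0347,1.199),[(.05,0,.108)])[0];a=T2((0,0,1.199),[(np.cos(np.pi/6),0,.5)])[0]
    cyl(d,im,m,a,.015,0,.008,b[0],b[1],f,(255,255,0));cyl(d,im,m,a,.008,.008,.073,b[0],b[1],f,(255,255,0));cv2.imwrite("pics/o16%s.png"%n,im)
E
```

```text
clock 17.5 grasp [0.4713 0.0443 0.1286] rodyaw 68.74 open 0.155 F [ 0.8 14.3 24.2] T [ 3.13  0.02 -0.43] q [  2.  30. -14. 118.  13.  32. -42.]
0.4701,0.0450,0.1285,68.7 -> mm [-0.2  0.1 -1.4] spin 0.001
0.4692,0.0426,0.1270,68.7 -> mm [ 2.3  1.5 -1.3] spin 0.001
```

View pics/o16top.png

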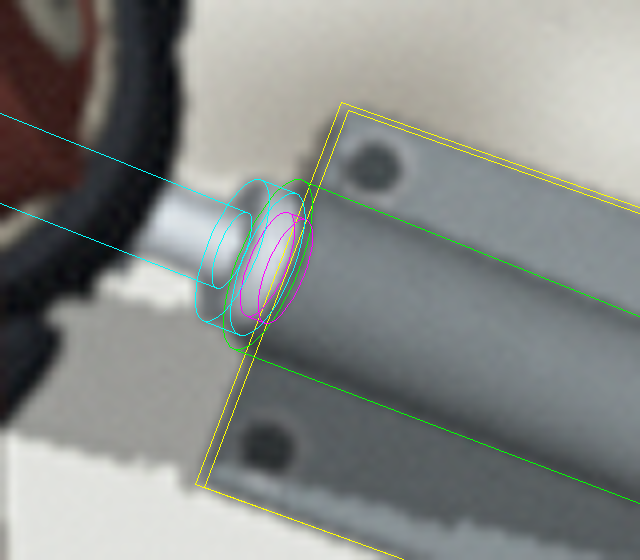

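View pics/o16side.png

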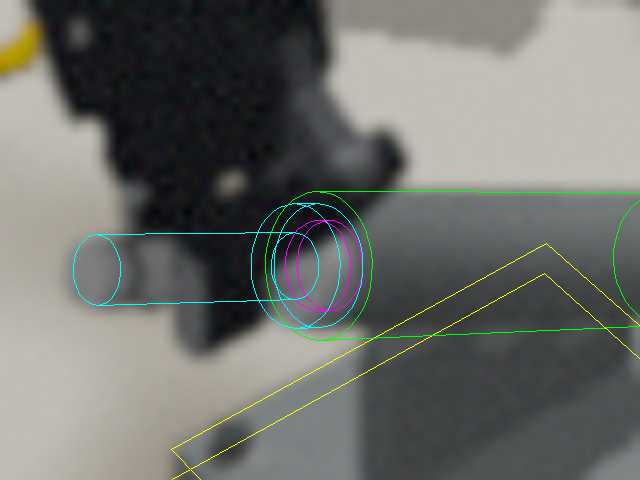

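Emit:
step_arm(
  increments=[
    {"x":-3,"y":-1.5,"z":0.5,"spin":0,"hand":-1},
    {"x":-4.5,"y":-2.3,"z":0.5,"spin":0,"hand":-0.8},
    {"x":-4.5,"y":-2.3,"z":0.5,"spin":0,"hand":-0.3},
    {"x":-4.5,"y":-2.3,"z":0.5,"spin":0,"hand":0.3},
    {"x":-4.5,"y":-2.3,"z":0.5,"spin":0,"hand":1},
    {"x":-4.5,"y":-2.3,"z":0.5,"spin":0,"hand":1},
    {"x":-4.5,"y":-2.3,"z":0.5,"spin":0,"hand":1},
    {"x":-4.5,"y":-2.3,"z":0.5,"spin":0,"hand":1},
  ],
)

```text
clock: 18.4
ee_pos: [0.4686, 0.0415, 0.281]
ee_rot: [[-0.365, -0.001, 0.931], [-0.931, -0.0, -0.365], [0.001, -1.0, -0.001]]
ft_force: [0.6, 0.5, -0.2]
opening: 0.999
```

Emit:
step_arm(
  increments=[
    {"x":0,"y":-20,"z":0,"spin":0,"hand":1},
    {"x":0,"y":-50,"z":0,"spin":0,"hand":1},
    {"x":0,"y":-90,"z":0,"spin":0,"hand":1},
    {"x":-30,"y":-120,"z":30,"spin":0,"hand":1},
    {"x":-60,"y":-140,"z":60,"spin":0,"hand":1},
    {"x":-90,"y":-140,"z":90,"spin":0,"hand":1},
    {"x":-90,"y":-140,"z":90,"spin":0,"hand":1},
  ],
)

```text
clock: 19.1
ee_pos: [0.5885, 0.0953, 0.421]
ee_rot: [[-0.362, 0.004, 0.932], [-0.932, 0.003, -0.362], [-0.004, -1.0, 0.002]]
ft_force: [-1.4, 0.4, -0.5]
opening: 0.999
```

```bash
python3 plan.py; python3 look.py 17 "(180,230,280,320)" "(280,240,380,340)"; python3 - <<'E'
from h import *
o=[]
for n,b in(("top",(190,240,290,330)),("side",(280,245,380,335))):
    d=load(n+"17.pkl");f=6;im=up(d,*b,f);o.append(im.copy())
    m=T2((.439,-.0347,1.199),[(.05,0,.108)])[0];a=T2((0,0,1.199),[(np.cos(np.pi/6),0,.5)])[0]
    cyl(d,im,m,a,.015,0,.008,b[0],b[1],f,(255,255,0));cyl(d,im,m,a,.008,.008,.073,b[0],b[1],f,(255,255,0));o.append(im)
cv2.imwrite("pics/o17.png",cv2.resize(np.vstack([np.hstack(o[::2]),np.hstack(o[1::2])]),None,fx=.55,fy=.55,interpolation=cv2.INTER_AREA))
E
```

```text
clock 19.1 grasp [0.5891 0.0958 0.2663] rodyaw 68.77 open 0.999 F [-1.4  0.4 -0.5] T [ 0.03  0.1  -0.03] q [ -1.  30. -17.  89.   9.  62. -41.]
```

View pics/o17.png

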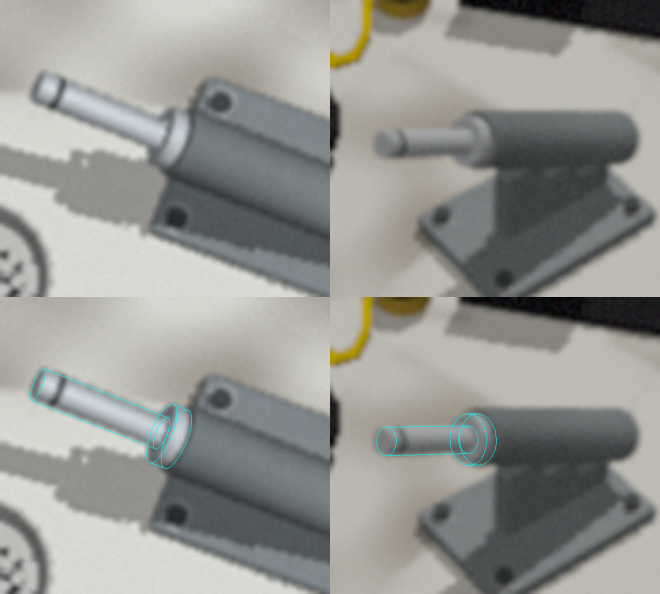

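```bash
python3 - <<'E'
from h import *
a=up(load("top17.pkl"),225,260,275,305,8);b=up(load("side17.pkl"),300,265,350,310,8)
cv2.imwrite("pics/z17.png",np.hstack([a,b]))
A=load("top0.pkl")["pixels"].astype(int);B=load("top17.pkl")["pixels"].astype(int)
for n,(x0,y0,x1,y1) in dict(dish=(150,295,210,355),roll=(420,170,482,225),tub=(338,168,372,202)).items():
    print(n,np.abs(A-B)[y0:y1,x0:x1].mean(), [cv2.phaseCorrelate(np.float32(A[y0:y1,x0:x1].mean(2)),np.float32(B[y0:y1,x0:x1].mean(2)))])
E
```

```text
dish 17.705277777777777 [((0.09145188838995111, 0.056692317591249264), 0.9727049946784974)]
roll 18.41759530791789 [((-0.01193622534070471, 0.008045510525334976), 0.985479457428058)]
tub 13.83852364475202 [((-0.01017091372121115, 0.0039931208175829624), 0.9886984091114115)]
```

View pics/z17.png

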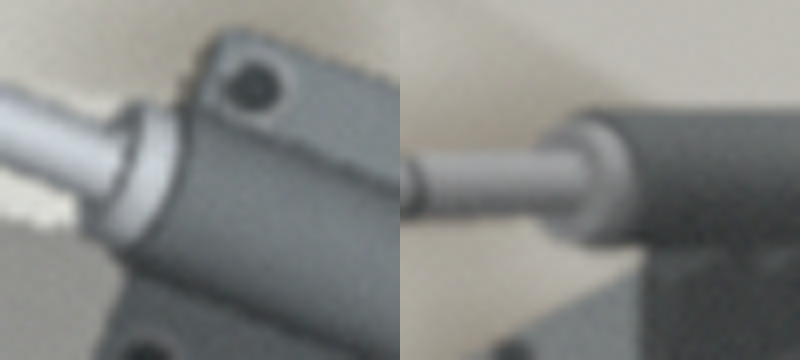

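The collar sits flush on the mouth in both views, and the bystanders have not moved. Handing in.

```bash
python3 -c "
from station import order,observe
print(order.job_done(), observe()['clock'])"
```

```text
the job is handed in; nothing more can be done
the job is handed in; nothing more can be done
```

The spindle is fitted fully home in the stand's socket and released, and I handed the job in at about 19 s of the 51 s allowed. No verdict is reported, so what follows rests on my own checks.

**What I did:**
- I lifted the rod by its front shaft.
- The tool can only point down, so I pressed the rod's stub against the top of the socket tube to pivot it in the pads. It came out at about 36° instead of the bore's 30°.
- I started the tip about 40 mm into the bore and let go. The rod settled about 4° off the bore.
- I took hold again about 41 mm behind the collar face, pushed until it stopped, let go and backed clear.

**Last checks:**
- **Seating:** the push stopped moving at about 28 N. Both cameras show the collar flush on the socket mouth with no visible gap, and the seated model overlays the picture to about a pixel (under 2 mm).
- **Robot:** the gripper is open and clear of everything, with only noise-level force at the wrist.
- **Tape roll, dish and tub:** the top camera shows they moved less than 0.1 pixel, well under a millimetre.

**Disagreements:** the first fit of the parked spindle differed by about 8 mm between the two cameras, because I misread some pixels, and I corrected it before gripping. Otherwise only the 36° tilt missed its mark, and the bore straightened that out on insertion.

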